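# Close the paint jars and stow the caddy

## Robot

A 6-joint arm with a two-finger parallel gripper is mounted at the origin on the work surface. World frame = base frame: x ahead of the robot, y to its left, z up, the work surface at z = 0. Lengths are in m, angles in rad, forces in N, time in s.
With the tool pointing down it reaches from about 0.375 to 0.925 m from the base axis. Payload 5.7 kg.
Tool frame: the origin (TCP) lies midway between the tips of the shut fingers; the grasp point (between the pads) lies robot.grasp_offset behind it (robot.grasp_offset is the distance from the TCP to the grasp point, in m); z points along the fingers, y is the line along which they close (so a half turn about z gives the same grasp; the last joint's range is limited). The gripper opens to 85 mm and grips with 20 to 120 N. Pads are 22 mm wide; open, the fingers measure 114 mm over their backs; the gripper's body (76 mm by 85 mm) begins 54 mm behind the grasp point. The pads swing forward as they close: fully open they stand 13 mm farther back than shut.
Start: joints at [-1.439, 0.359, 1.51, -0, 1.272, -0.115], TCP at [0.147, -0.582, 0.231] pointing down, gripper open.
Joint ranges: [-2.97, 2.97], [-1.01, 2.36], [0.21, 2.38], [-0.96, 4.11], [0.2, 2.71], [-2.98, 2.98]. Speed limits (rad/s): [2.39, 2.39, 3.14, 3.14, 3.14, 3.14].

## Interface

Orientations are given as a 3x3 rotation matrix whose columns are the frame's x, y, z axes.
In Python, from station import robot gives the robot as it stands.
- The arm moves only by the tool carry_out, never from a script. Its argument "increments" is a list of rows, each a list of 7 numbers: the turn, a rotation vector about the world's x, y, z as a fraction of full scale, then the shift along the world's x, y, z as a fraction of full scale, then the closure, from 0 (fully open) to 1 (shut). In form: [[rx, ry, rz, x, y, z, gripper], ...]. A call has 1 to 12 rows; each row is the pose to reach, as a shift and turn from the pose commanded when the call began, turning the shorter way round; what a row does not reach only later rows make up. Full scale, the value 1, is 500 mm for a shift and pi rad for a turn. A row lasts 1/12 s, in which the tool goes at most 41.7 mm and 7.16 degrees, less where a joint would pass 70% of its speed; a pose out of reach is approached as far as the arm can. A call with a number of a shift or a turn outside -1 to 1 is refused whole. A call with a gripper value outside its range is refused whole. The fingers move at their own pace and stop on an object; the grip force is fixed at half the most. Time passes only in rows, so rows that repeat a pose let the fingers close. It gives the time, the measured TCP pose, the force, the opening and the grip force at its end, in the units of the state.
- robot.get_obs(): the state, without advancing time (a new reading comes with each control period).
- robot.get_image(name): name is "side" or "top"; returns a dict with "image" (384x512x3 uint8, red, green, blue), "intrinsics" (3x3 intrinsics, pixels), "dist_coeffs" ([k1, k2, p1, p2, k3] as OpenCV has them; the pictures are not rectified), "world_to_cam" (4x4, takes a point from world to camera coordinates). Camera axes: x right, y down, z forward; pixel columns grow to the right and rows downward; lengths in m; the calibration is good to about 2 mm. A picture is of the moment at which its call begins. There is no depth.
- robot.job_done(): hands the job in; it is judged then, once.
The state is a dict: "t": time; "q": joint angles; "qd": joint speeds; "joint_torque": joint torques, N m; "tcp_pos": TCP position; "tcp_rot": TCP orientation; "force": force on the tool from outside, world axes, zero at the start; "torque": the same for the moment, N m; "width": finger opening in m; "gripper_force": force on a finger pad.
Only numpy, scipy, OpenCV 4.12 (cv2) and the standard library are available. Lean on these libraries where they do the work, as an engineer would, in place of code of your own. Each camera call takes 0.05 s, during which the arm holds its last target. There are 200 camera calls.

## Task

Pack up the painting station: screw down the lid of every paint jar in the caddy until it is snug, stopping short of overtightening it, and lift every rinse mug into the caddy's open bay, standing upright. Then slide the loaded caddy flat along the bench under the riser shelf, square and fully home against the stop strip, with nothing bumping the shelf, and let go. Leave the finished bells and the brush pot where they stand.

Things in the scene. Friction and masses are not known exactly. Their poses are not given: they have to be found in the camera images.
- caddy: Wooden caddy, a loose low tray 200 mm (x) by 340 mm (y), floor 8 mm thick, walls 8 mm thick and 30 mm high, 0.6 kg empty. Origin: centre of its underside. +x points away from its handle. At +x is a block, 30 mm high, with four 57 mm square pockets centred at x = 57, y = 127.5, 42.5, -42.5, -127.5 mm (one may be empty); the rest is an open bay.
- caddy_handle (a point): Middle of the caddy's bow handle: a level round steel bar 12 mm thick and 110 mm long, along the caddy's y, 60 mm out from the near wall (at x = -160, z = 45 mm of the caddy). Axes as the caddy's.
- caddy_bay (a point): Middle of the open bay's floor (at x = -35, y = 0, z = 8 mm of the caddy; axes as the caddy's). The bay is 114 mm (x) by 324 mm (y) inside: it takes two mugs side by side along y, at about y = 80 and -80 mm, with their handles along y.
- caddy_far_edge (a point): Middle of the caddy's far edge at its underside (x = 100 mm of the caddy), the edge that leads under the shelf. Axes as the caddy's. Fully home it rests against the wooden stop strip (25 mm high, fixed to the bench under the riser) whose face lies at x = 180 mm, all along y, in the riser's frame; the near wall then stands 20 mm, the handle 80 mm, out from under the board.
- lid1_grip (a point): Centre of the black ribbed screw lid, 48 mm across and 22 mm high, of paint jar 1 (may be absent), in the caddy pocket at y = 127.5 mm. About 84 mm above the bench once closed; z up; turns with the lid. The jar is white, 54 mm square and 50 mm high, then a neck 36 mm wide: 14 mm from its shoulder to the lid. It stands loosely, 0.15 kg; the pocket keeps it from turning.
- lid2_grip (a point): Centre of the black ribbed screw lid, 48 mm across and 22 mm high, of paint jar 2 (may be absent), in the caddy pocket at y = 42.5 mm. About 84 mm above the bench once closed; z up; turns with the lid. The jar is white, 54 mm square and 50 mm high, then a neck 36 mm wide: 14 mm from its shoulder to the lid. It stands loosely, 0.15 kg; the pocket keeps it from turning.
- lid3_grip (a point): Centre of the black ribbed screw lid, 48 mm across and 22 mm high, of paint jar 3 (may be absent), in the caddy pocket at y = -42.5 mm. About 84 mm above the bench once closed; z up; turns with the lid. The jar is white, 54 mm square and 50 mm high, then a neck 36 mm wide: 14 mm from its shoulder to the lid. It stands loosely, 0.15 kg; the pocket keeps it from turning.
- lid4_grip (a point): Centre of the black ribbed screw lid, 48 mm across and 22 mm high, of paint jar 4 (may be absent), in the caddy pocket at y = -127.5 mm. About 84 mm above the bench once closed; z up; turns with the lid. The jar is white, 54 mm square and 50 mm high, then a neck 36 mm wide: 14 mm from its shoulder to the lid. It stands loosely, 0.15 kg; the pocket keeps it from turning.
- lid1 (a joint): How far jar 1's lid (absent if the jar is) has run down its thread, rad; grows clockwise seen from above (tightening). Starts at 0.3 to 2.2; runs against 0.06 N m of friction, sinking 0.64 mm per rad, until its liner meets the jar's rim and the thread stops at 5.0. From there the lid turns on only by squeezing its liner.
- lid2 (a joint): How far jar 2's lid (absent if the jar is) has run down its thread, rad; grows clockwise seen from above (tightening). Starts at 0.3 to 2.2; runs against 0.06 N m of friction, sinking 0.64 mm per rad, until its liner meets the jar's rim and the thread stops at 5.0. From there the lid turns on only by squeezing its liner.
- lid3 (a joint): How far jar 3's lid (absent if the jar is) has run down its thread, rad; grows clockwise seen from above (tightening). Starts at 0.3 to 2.2; runs against 0.06 N m of friction, sinking 0.64 mm per rad, until its liner meets the jar's rim and the thread stops at 5.0. From there the lid turns on only by squeezing its liner.
- lid4 (a joint): How far jar 4's lid (absent if the jar is) has run down its thread, rad; grows clockwise seen from above (tightening). Starts at 0.3 to 2.2; runs against 0.06 N m of friction, sinking 0.64 mm per rad, until its liner meets the jar's rim and the thread stops at 5.0. From there the lid turns on only by squeezing its liner.
- lid1_liner (a joint): How far lid 1 has been turned on past the end of its thread, squeezing the liner, rad (same sense). 0 until lid1 is at 5.0; then turning takes 0.12 N m of friction plus 1.3 N m per rad. Snug is 0.05 to 0.15 (0.2 to 0.3 N m while turning); over 0.25 (0.45 N m) is overtightened. Let go, it stays put, or eases back to about 0.09 if turned further.
- lid2_liner (a joint): How far lid 2 has been turned on past the end of its thread, squeezing the liner, rad (same sense). 0 until lid2 is at 5.0; then turning takes 0.12 N m of friction plus 1.3 N m per rad. Snug is 0.05 to 0.15 (0.2 to 0.3 N m while turning); over 0.25 (0.45 N m) is overtightened. Let go, it stays put, or eases back to about 0.09 if turned further.
- lid3_liner (a joint): How far lid 3 has been turned on past the end of its thread, squeezing the liner, rad (same sense). 0 until lid3 is at 5.0; then turning takes 0.12 N m of friction plus 1.3 N m per rad. Snug is 0.05 to 0.15 (0.2 to 0.3 N m while turning); over 0.25 (0.45 N m) is overtightened. Let go, it stays put, or eases back to about 0.09 if turned further.
- lid4_liner (a joint): How far lid 4 has been turned on past the end of its thread, squeezing the liner, rad (same sense). 0 until lid4 is at 5.0; then turning takes 0.12 N m of friction plus 1.3 N m per rad. Snug is 0.05 to 0.15 (0.2 to 0.3 N m while turning); over 0.25 (0.45 N m) is overtightened. Let go, it stays put, or eases back to about 0.09 if turned further.
- mug1: One of two alike empty enamel mugs (may be absent) beside the caddy: round, 80 mm across, 82 mm tall, wall 4 mm, 0.15 kg; too wide to grasp across, so lifted by its handle. Origin: centre of its underside, z up. The D handle stands out along its own +y: a 10 mm round bar in the y-z plane, level on top at height 66 mm, its outer part upright 66 mm from the axis at heights 30 to 60 mm.
- mug2: One of two alike empty enamel mugs (may be absent) beside the caddy: round, 80 mm across, 82 mm tall, wall 4 mm, 0.15 kg; too wide to grasp across, so lifted by its handle. Origin: centre of its underside, z up. The D handle stands out along its own +y: a 10 mm round bar in the y-z plane, level on top at height 66 mm, its outer part upright 66 mm from the axis at heights 30 to 60 mm.
- riser: Fixed dark wooden riser shelf at the back of the bench, bells standing on it: a board 220 mm deep (x), 520 mm wide (y) and 18 mm thick on two side panels 18 mm thick. Origin: at bench height under the middle of the board's front edge; its +x goes in under the board, away from the robot. Underside 128 mm above the bench, 484 mm clear between the panels.
- bell1: Bystander: finished clay bell, white with a red skirt, 48 mm in diameter and 57 mm tall. Origin: centre of its underside.
- bell2: Bystander: finished clay bell, white with a red skirt, 48 mm in diameter and 57 mm tall. Origin: centre of its underside.
- bell3: Bystander: finished clay bell, white with a red skirt, 48 mm in diameter and 57 mm tall. Origin: centre of its underside.
- brush_pot: Bystander: terracotta pot of brushes, 68 mm in diameter, 90 mm tall (brushes to 205 mm). Origin: centre of its underside.
Mind the look-alikes: they are no part of the job. Leave any yellow look-alike of the part that bears lid4_grip alone.

How it is judged:
By the outcome, as a careful person would: the job done as asked, in the order asked, and still so for the second after the job is handed in, with the robot touching nothing.
Of jar1, jar2, jar3, jar4 only 3 to 4 are there at a start; the rules pass over those that are not, and their reading is None.
Of mug1, mug2 only 1 to 2 are there at a start; the rules pass over those that are not, and their reading is None.
At some moment in a run one of mug1, mug2 may be knocked a few centimetres aside while the robot is not near it.
It also fails if it takes over 210 s, if anything falls off the work surface, if the arm or the gripper's body presses on something with over 40 N, if the wrist force passes 120 N, or if a joint passes its speed limit or range.

## Working session

There is one attempt and no reset: what is moved stays moved. The work goes in short steps, Python scripts to look and compute and a tool call to move; the robot and the scene stay as the last step left them, time stands still between calls to the robot, and variables do not carry over. Pictures are saved under pics/ and viewed, at most 14 in all, crops included, and the job is handed in when it is done.

Besides the shell and the picture viewer there is one more tool, called after "Emit:" as name(argument=value, ...), one argument or row to a line, values as JSON. carry_out: Moves the arm, as the interface text tells. Shift numbers are shares of 500 mm and turn numbers shares of pi rad, none past 1 either way. Its arguments: {"type":"object","properties":{"increments":{"type":"array","items":{"type":"array","items":{"type":"number","minimum":-1,"maximum":1}}}},"required":["increments"]}

```bash
mkdir -p pics; ls; cat > h.py <<'E'
import numpy as np, cv2
from station import robot
def shot(n,save=None):
    d=robot.get_image(n)
    if save: cv2.imwrite('pics/'+save,d['image'][:,:,::-1])
    return d
def ray(d,uv):
    uv=np.array(uv,float).reshape(-1,1,2)
    p=cv2.undistortPoints(uv,np.array(d['intrinsics']),np.array(d['dist_coeffs'])).reshape(-1,2)
    T=np.array(d['world_to_cam']);R=T[:3,:3];c=-R.T@T[:3,3]
    return c,np.c_[p,np.ones(len(p))]@R
def onz(d,uv,z):
    c,r=ray(d,uv); return c+r*((z-c[2])/r[:,2])[:,None]
def proj(d,P):
    T=np.array(d['world_to_cam'])
    return cv2.projectPoints(np.array(P,float).reshape(-1,1,3),cv2.Rodrigues(T[:3,:3])[0],T[:3,3],np.array(d['intrinsics']),np.array(d['dist_coeffs']))[0].reshape(-1,2)
E
python3 - <<'E'
from h import *
for n in('top','side'):
    d=shot(n,n+'0.png'); c,r=ray(d,[[256,192]]);print(n,c,r, d['intrinsics'],d['dist_coeffs'])
    im=cv2.resize(d['image'][:,:,::-1],(800,600),interpolation=cv2.INTER_CUBIC);cv2.imwrite('pics/%s0b.png'%n,im)
o=robot.get_obs();print(o,robot.grasp_offset)
E
```

```text
pics
top [0.42560668 0.00642958 1.34170987] [[ 0.07640887 -0.01049749 -0.99704898]] [[462.88334938   0.         252.88164166]
 [  0.         462.88334938 190.55183366]
 [  0.           0.           1.        ]] [-0.1446862  0.         0.         0.         0.       ]
side [-0.0118561   0.94616647  0.85517968] [[ 0.39613898 -0.70137111 -0.59259682]] [[401.25856193   0.         257.72431531]
 [  0.         401.25856193 192.09402768]
 [  0.           0.           1.        ]] [-0.12279481  0.          0.          0.          0.        ]
{'t': 0.1, 'q': array([-1.43910471e+00,  3.59428691e-01,  1.51132832e+00, -1.54099101e-05,
        1.27251946e+00, -1.15096157e-01]), 'qd': array([-0.00107755, -0.00182673, -0.00279182,  0.00196264,  0.00046612,
        0.00097251]), 'joint_torque': array([-5.55022289e-04, -5.28654420e+01, -2.79350227e+01, -3.39108528e-04,
        5.03732299e-03,  7.35099150e-06]), 'tcp_pos': array([ 0.14648153, -0.58120409,  0.23053864]), 'tcp_rot': array([[ 9.69701051e-01,  2.44294526e-01, -2.35705272e-04],
       [ 2.44294574e-01, -9.69699635e-01,  1.66729653e-03],
       [ 1.78748098e-04, -1.67436071e-03, -9.99998582e-01]]), 'force': array([ 0.54346153,  0.36991874, -0.25106906]), 'torque': array([-0.00681474,  0.03296572, -0.0359475 ]), 'gripper_force': 0.0, 'width': 0.08533663897773035} 0.0187
```

View pics/top0b.png

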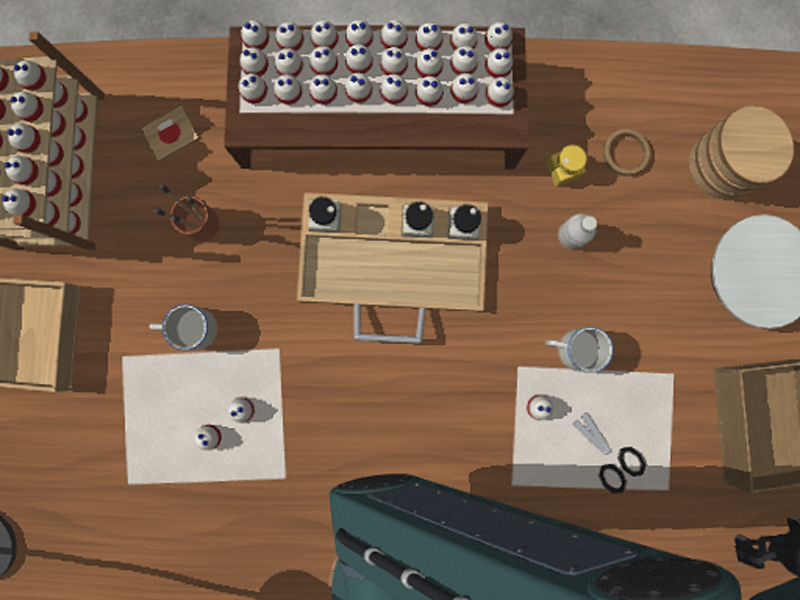

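View pics/side0b.png

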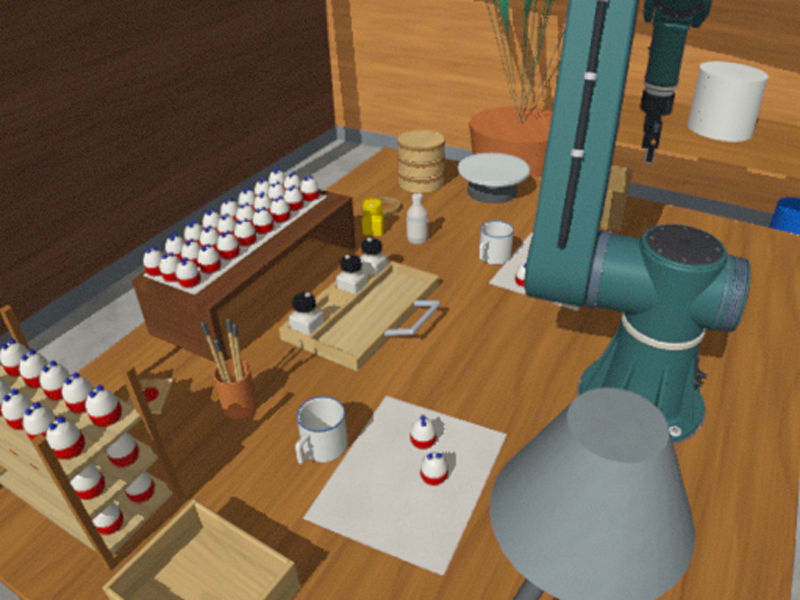

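The top view shows the caddy at (395,250) with lids at (323,211), (418,216) and (466,219), so pocket 2 is empty. There are mugs at (188,328) and (587,349), both with their handles to the left. Candidates for jar 4 are the black-lidded one at (466,219) in the caddy pocket, which fits, and the yellow one at (568,163) outside the caddy, which is the look-alike to leave alone.

```bash
cat > m.py <<'E'
from h import *
def blobs(mask,lo,hi):
    n,l,s,c=cv2.connectedComponentsWithStats(mask.astype(np.uint8))
    return [(c[i],s[i],l==i) for i in range(1,n) if lo<s[i,4]<hi]
E
python3 - <<'E'
from m import *
d=shot('top');im=d['image'];hsv=cv2.cvtColor(im,cv2.COLOR_RGB2HSV)
roi=np.zeros(im.shape[:2],bool);roi[115:160,185:320]=1
for c,s,m in blobs((im.max(2)<70)&roi,100,600):
    P=cv2.findContours(m.astype(np.uint8),0,1)[0][0]; (x,y),r=cv2.minEnclosingCircle(P)
    print('lid',c,s,x,y,r,onz(d,[[x,y]],.097))
for nm,(a,b,e,f) in dict(cad=(118,225,185,320),mugs=(190,245,90,150),mugr=(200,245,340,400)).items():
    pass
crop=im[110:225,185:320,::-1]; cv2.imwrite('pics/cad.png',cv2.resize(crop,None,fx=5,fy=5,interpolation=cv2.INTER_CUBIC))
A=im[185:235,90:150,::-1];B=im[205:255,340:400,::-1];C=im[10:60,140:200,::-1];D=im[70:120,140:200,::-1];E_=im[70:120,290:350,::-1]
cv2.imwrite('pics/mugs.png',cv2.resize(np.vstack([np.hstack([A,B]),np.hstack([D,E_])]),None,fx=6,fy=6,interpolation=cv2.INTER_CUBIC))
E
```

```text
lid [205.91780822 134.83561644] [198 126  18  18 219] 206.23684692382812 134.67762756347656 8.769181251525879 [[0.67752042 0.12979298 0.097     ]]
lid [267.67410714 138.34375   ] [260 130  17  17 224] 267.6039733886719 137.88613891601562 8.878334999084473 [[ 0.66918306 -0.03786964  0.097     ]]
lid [298.46222222 140.04444444] [290 131  18  18 225] 298.79998779296875 139.52499389648438 8.92566967010498 [[ 0.6652137  -0.12314401  0.097     ]]
```

View pics/cad.png

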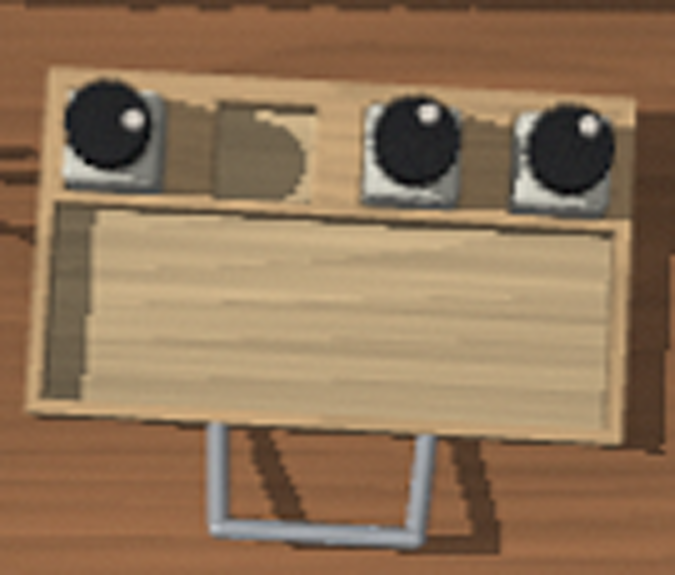

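View pics/mugs.png

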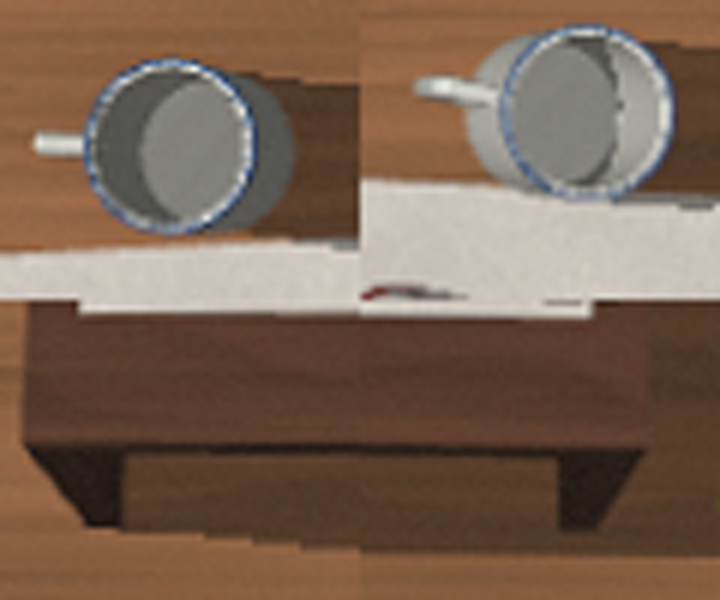

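The crops show the caddy rim corners at crop pixels (50,68), (635,98), (620,443) and (28,412), and the handle bar from (212,528) to (418,543). The mug rims are centred at (170,147) and (588,112), with handle tips at (38,143) and (418,88). The riser's front edge runs from (22,442) to (646,448).

```bash
python3 - <<'E'
from m import *
d=shot('top')
f=lambda c,o,s:np.array(c)/s+np.array(o)-0.5+0.5/s
cor=f([[50,68],[635,98],[620,443],[28,412]],[185,110],5)
L=np.array([[57,127.5],[57,-42.5],[57,-127.5]])/1e3
for z in(.03,.038):
    C=onz(d,cor,z)[:,:2]; print('corners',z,C.round(4).tolist(),np.linalg.norm(np.roll(C,-1,0)-C,axis=1))
def fit(M,W):
    a=M-M.mean(0);b=W-W.mean(0);th=np.arctan2((a[:,0]*b[:,1]-a[:,1]*b[:,0]).sum(),(a*b).sum())
    R=np.array([[np.cos(th),-np.sin(th)],[np.sin(th),np.cos(th)]]);t=W.mean(0)-R@M.mean(0);return th,t,(M@R.T+t-W).round(4).tolist()
print(fit(np.array([[.1,.17],[.1,-.17],[-.1,-.17],[-.1,.17]]),onz(d,cor,.03)[:,:2]))
W=onz(d,[[206.24,134.68],[267.6,137.9],[298.8,139.5]],.097)[:,:2];print(fit(L,W))
print('handle',onz(d,f([[212,528],[418,543]],[185,110],5),.045))
print('mugL',onz(d,f([[170,147]],[90,185],6),.082),onz(d,f([[38,143]],[90,185],6),.066))
print('mugR',onz(d,f([[228,112]],[340,205],6),.082),onz(d,f([[58,88]],[340,205],6),.066))
print('riser',onz(d,np.r_[f([[22,140]],[140,70],6),f([[286,147]],[290,70],6)],.146))
print('riserlegs bottom',onz(d,np.r_[f([[88,225]],[140,70],6),f([[238,230]],[290,70],6)],0))
E
```

```text
corners 0.03 [[0.7248, 0.1707], [0.7087, -0.1675], [0.509, -0.1572], [0.5253, 0.18]] [0.33855204 0.1999585  0.33759137 0.19969339]
corners 0.038 [[0.723, 0.1697], [0.707, -0.1664], [0.5085, -0.1562], [0.5247, 0.1789]] [0.33648724 0.19873897 0.33553243 0.19847547]
(np.float64(-0.04822868911684837), array([0.61698507, 0.00651276]), [[0.0002, 0.0008], [-0.0001, -0.0006], [-0.0001, -0.0013], [-0.0001, 0.0011]])
(np.float64(-0.048541170996487165), array([0.61440168, 0.00650937]), [[0.0, 0.0013], [0.0001, -0.0008], [-0.0001, -0.0005]])
handle [[ 0.45948956  0.07376494  0.045     ]
 [ 0.4515637  -0.04161976  0.045     ]]
mugL [[0.4733581  0.37311887 0.082     ]] [[0.47534    0.44113104 0.066     ]]
mugR [[ 0.43730709 -0.34147972  0.082     ]] [[ 0.44862963 -0.26586212  0.066     ]]
riser [[ 0.78165739  0.29607096  0.146     ]
 [ 0.78008921 -0.22218102  0.146     ]]
riserlegs bottom [[ 0.78113939  0.2965034   0.        ]
 [ 0.78042797 -0.22511322  0.        ]]
```

Everything agrees: the caddy's side lengths, the jar pitch and the riser's 520 mm width all match the description. The caddy is at about (0.616, 0.0065) with yaw −0.048, and the riser front is at x≈0.781, y≈0.037, yaw≈−0.003. I start with lid 4 and pre-wind the wrist so each lid can be turned in one go.

Emit:
carry_out(
  increments=[
    [0,0,0.38,0.52,0.46,0,0.25],
    [0,0,0.38,0.52,0.46,0,0.25],
    [0,0,0.38,0.52,0.46,0,0.25],
    [0,0,0.38,0.52,0.46,0,0.25],
    [0,0,0.38,0.52,0.46,0,0.25],
    [0,0,0.38,0.52,0.46,0,0.25],
    [0,0,0.38,0.52,0.46,0,0.25],
    [0,0,0.38,0.52,0.46,0,0.25],
    [0,0,0.38,0.52,0.46,0,0.25],
    [0,0,0.38,0.52,0.46,0,0.25],
    [0,0,0.38,0.52,0.46,0,0.25],
    [0,0,0.38,0.52,0.46,0,0.25],
  ],
)

```text
t: 1.2
tcp_pos: [0.4066, -0.3516, 0.2311]
tcp_rot: [[0.131, 0.991, -0.0], [0.991, -0.131, 0.0], [0.0, -0.0, -1.0]]
force: [-0.1, -0.4, 0.2]
width: 0.0642
gripper_force: 0.0
```

Emit:
carry_out(
  increments=[
    [0,0,0.4,0.52,0.456,-0.1,0.25],
    [0,0,0.4,0.52,0.456,-0.1,0.25],
    [0,0,0.4,0.52,0.456,-0.1,0.25],
    [0,0,0.4,0.52,0.456,-0.1,0.25],
    [0,0,0.4,0.52,0.456,-0.1,0.25],
    [0,0,0.4,0.52,0.456,-0.1,0.25],
    [0,0,0.4,0.52,0.456,-0.1,0.25],
    [0,0,0.4,0.52,0.456,-0.1,0.25],
    [0,0,0.4,0.52,0.456,-0.1,0.25],
    [0,0,0.4,0.52,0.456,-0.1,0.25],
    [0,0,0.4,0.52,0.456,-0.1,0.25],
    [0,0,0.4,0.52,0.456,-0.1,0.25],
  ],
)

```text
t: 2.2
tcp_pos: [0.6661, -0.1247, 0.1809]
tcp_rot: [[-0.9, 0.435, -0.001], [0.435, 0.9, -0.0], [0.001, -0.001, -1.0]]
force: [-0.2, 0.6, -0.3]
width: 0.0639
gripper_force: 0.0
```

```bash
cat > s.py <<'E'
from h import *
np.set_printoptions(precision=4,suppress=True)
o=robot.get_obs();R=o['tcp_rot'];print('t',o['t'],'p',o['tcp_pos'],'phi',np.arctan2(R[1,0],R[0,0]).round(4),'tilt',R[2,:2],'q',o['q'],'w',o['width'],'F',o['force'],'T',o['torque'],'j6',o['joint_torque'][5],o['gripper_force'])
E
python3 s.py
```

```text
t 2.2 p [ 0.6661 -0.1247  0.1809] phi 2.6916 tilt [ 0.0008 -0.0006] q [-0.2866  0.5129  1.3846 -0.0005  1.245  -1.4073] w 0.06389079730507079 F [-0.2242  0.5527 -0.3405] T [-0.0504 -0.0317  0.0371] j6 -0.4844961315393448 0.0
```

Emit:
carry_out(
  increments=[
    [0,0,0.38,0,0.003,-0.05,0.25],
    [0,0,0.38,0,0.003,-0.05,0.25],
    [0,0,0.38,0,0.003,-0.05,0.25],
    [0,0,0.38,0,0.003,-0.05,0.25],
    [0,0,0.38,0,0.003,-0.08,0.25],
    [0,0,0.38,0,0.003,-0.11,0.25],
    [0,0,0.38,0,0.003,-0.14,0.25],
    [0,0,0.38,0,0.003,-0.17,0.25],
    [0,0,0.38,0,0.003,-0.2,0.25],
    [0,0,0.38,0,0.003,-0.23,0.25],
    [0,0,0.38,0,0.003,-0.23,0.25],
    [0,0,0.38,0,0.003,-0.23,0.25],
  ],
)

```text
t: 3.2
tcp_pos: [0.6653, -0.1233, 0.0658]
tcp_rot: [[-0.737, -0.676, -0.002], [-0.676, 0.737, 0.0], [0.001, 0.002, -1.0]]
force: [-0.1, 0.3, -0.1]
width: 0.064
gripper_force: 0.0
```

Emit:
carry_out(
  increments=[
    [0,0,0,0,0,0,0.6],
    [0,0,0,0,0,0,1],
    [0,0,0,0,0,0,1],
    [0,0,0,0,0,0,1],
    [0,0,0,0,0,0,1],
    [0,0,0,0,0,0,1],
  ],
)

```text
t: 3.7
tcp_pos: [0.6674, -0.1229, 0.0674]
tcp_rot: [[-0.732, -0.681, 0.002], [-0.681, 0.732, -0.001], [-0.001, -0.002, -1.0]]
force: [-0.5, -3.6, 5.3]
width: 0.0465
gripper_force: 61.4
```

```bash
python3 s.py; python3 -c "
from h import *
d=shot('side');cv2.imwrite('pics/s1.png',cv2.resize(d['image'][100:260,120:320,::-1],None,fx=4,fy=3.75))"
```

```text
t 3.7 p [ 0.6674 -0.1229  0.0674] phi -2.3925 tilt [-0.0006 -0.0024] q [-0.2835  0.6312  1.4813 -0.0008  1.0267 -2.6029] w 0.046485787397461634 F [-0.4963 -3.616   5.285 ] T [-0.4053  0.1955 -0.0776] j6 -0.016281447024084628 61.3860547542572
```

View pics/s1.png

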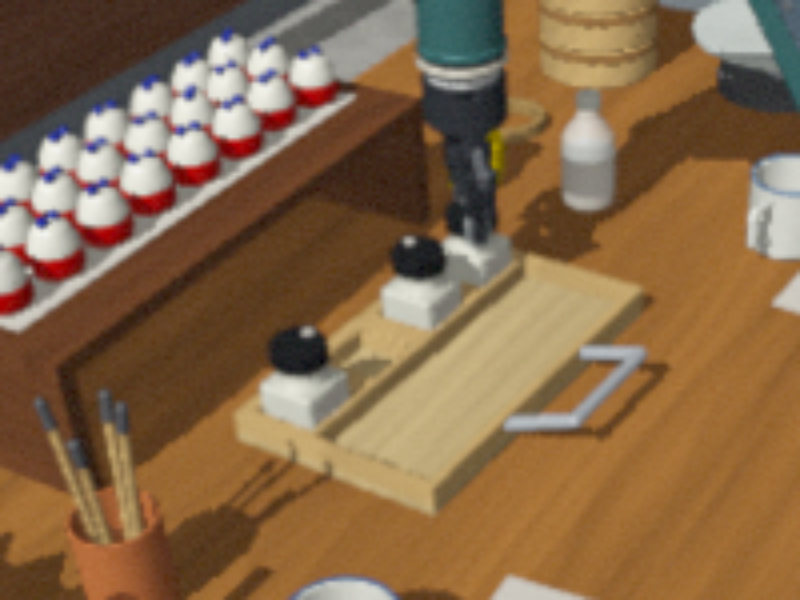

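The side view shows the gripper holding lid 4, crop pixel (475,220). The other two lids, at (300,350) and (417,257), are free. Now I turn it clockwise 2.7 rad, which is less than the least travel to the thread's end.

Emit:
carry_out(
  increments=[
    [0,0,-0.43,0,0,-0.0017,1],
    [0,0,-0.43,0,0,-0.0017,1],
    [0,0,-0.43,0,0,-0.0017,1],
    [0,0,-0.43,0,0,-0.0017,1],
    [0,0,-0.43,0,0,-0.0017,1],
    [0,0,-0.43,0,0,-0.0017,1],
    [0,0,-0.43,0,0,-0.0017,1],
    [0,0,-0.43,0,0,-0.0017,1],
    [0,0,-0.43,0,0,-0.0017,1],
    [0,0,-0.43,0,0,-0.0017,1],
    [0,0,-0.43,0,0,-0.0017,1],
    [0,0,-0.43,0,0,-0.0017,1],
  ],
)

```text
t: 4.75
tcp_pos: [0.6675, -0.1223, 0.0665]
tcp_rot: [[-0.821, 0.571, 0.002], [0.571, 0.821, -0.0], [-0.002, 0.001, -1.0]]
force: [-0.6, -0.2, 5.0]
width: 0.0463
gripper_force: 61.7
```

```bash
python3 s.py
```

```text
t 4.75 p [ 0.6675 -0.1223  0.0665] phi 2.5343 tilt [-0.0018  0.0008] q [-0.283   0.6324  1.4818  0.0002  1.0255 -1.2466] w 0.04630293687877917 F [-0.6135 -0.2277  5.0454] T [-0.0632  0.0494 -0.0545] j6 1.2964870780706406 61.68661952018738
```

Emit:
carry_out(
  increments=[
    [0,0,-0.43,0,0,-0.0017,1],
    [0,0,-0.43,0,0,-0.0017,1],
    [0,0,-0.43,0,0,-0.0017,1],
    [0,0,-0.43,0,0,-0.0017,1],
    [0,0,-0.43,0,0,-0.0017,1],
    [0,0,-0.43,0,0,-0.0017,1],
    [0,0,-0.43,0,0,-0.0017,1],
    [0,0,-0.43,0,0,-0.0017,1],
    [0,0,-0.43,0,0,-0.0017,1],
    [0,0,-0.43,0,0,-0.0017,1],
    [0,0,-0.43,0,0,-0.0017,1],
    [0,0,-0.43,0,0,-0.0017,1],
  ],
)

```text
t: 5.75
tcp_pos: [0.668, -0.1222, 0.0657]
tcp_rot: [[0.376, 0.927, 0.003], [0.927, -0.376, -0.0], [0.001, 0.003, -1.0]]
force: [0.7, 0.3, 6.7]
width: 0.0462
gripper_force: 61.7
```

```bash
python3 s.py
```

```text
t 5.75 p [ 0.668  -0.1222  0.0657] phi 1.1853 tilt [0.0009 0.0027] q [-0.2828  0.6336  1.4819  0.0007  1.0234  0.1023] w 0.046185212894786346 F [0.702  0.3452 6.7457] T [-0.0139 -0.2085 -0.0613] j6 1.5279042720794678 61.665769815444946
```

```bash
cat > tq.py <<'E'
from h import *
import sys
np.set_printoptions(precision=3,suppress=True)
n=int(sys.argv[1]) if len(sys.argv)>1 else 4
L=[]
for i in range(n):
    o=robot.get_obs();L.append([*o['torque'],*o['force'],np.arctan2(o['tcp_rot'][1,0],o['tcp_rot'][0,0]),o['joint_torque'][5]])
    if i<n-1: robot.get_image('top')
L=np.array(L);print(L,L.mean(0),o['t'],o['q'][5])
E
python3 tq.py 6
```

```text
[[-0.014 -0.208 -0.061  0.702  0.345  6.746  1.185  1.528]
 [ 0.01  -0.231 -0.082  1.207  0.503  6.33   1.19   0.589]
 [-0.034 -0.159 -0.134  1.178  0.288  6.281  1.191  0.102]
 [ 0.064 -0.179 -0.037  1.301  1.148  6.161  1.192 -0.025]
 [ 0.118 -0.164 -0.072  1.946  0.241  5.097  1.192 -0.053]
 [ 0.068 -0.14  -0.012  0.33   0.86   6.613  1.192 -0.06 ]] [ 0.036 -0.18  -0.066  1.111  0.564  6.205  1.19   0.347] 6.0 0.0956141072957363
```

Emit:
carry_out(
  increments=[
    [0,0,-0.01,0,0,0,1],
    [0,0,-0.02,0,0,0,1],
    [0,0,-0.029,0,0,-0.0002,1],
    [0,0,-0.035,0,0,-0.0002,1],
    [0,0,-0.04,0,0,-0.0002,1],
    [0,0,-0.044,0,0,-0.0002,1],
    [0,0,-0.047,0,0,-0.0002,1],
    [0,0,-0.049,0,0,-0.0002,1],
    [0,0,-0.05,0,0,-0.0002,1],
    [0,0,-0.051,0,0,-0.0002,1],
    [0,0,-0.0515,0,0,-0.0002,1],
    [0,0,-0.052,0,0,-0.0002,1],
  ],
)

```text
t: 7.0
tcp_pos: [0.668, -0.1222, 0.0656]
tcp_rot: [[0.516, 0.857, 0.003], [0.857, -0.516, -0.0], [0.001, 0.002, -1.0]]
force: [0.4, 2.1, 5.5]
width: 0.0462
gripper_force: 61.7
```

```bash
python3 tq.py 4
```

```text
[[ 0.031 -0.171  0.084  0.422  2.126  5.514  1.029  0.035]
 [ 0.027 -0.177  0.06   1.411  0.445  5.627  1.029  0.052]
 [-0.008 -0.217 -0.011  1.003 -0.132  6.085  1.029  0.066]
 [ 0.016 -0.222 -0.019  1.458  0.443  5.874  1.029  0.052]] [ 0.016 -0.197  0.029  1.073  0.72   5.775  1.029  0.051] 7.15 0.25885381253979867
```

Emit:
carry_out(
  increments=[
    [0,0,-0.013,0,0,0,1],
    [0,0,-0.025,0,0,0,1],
    [0,0,-0.036,0,0,-0.0002,1],
    [0,0,-0.045,0,0,-0.0002,1],
    [0,0,-0.052,0,0,-0.0002,1],
    [0,0,-0.057,0,0,-0.0002,1],
    [0,0,-0.06,0,0,-0.0002,1],
    [0,0,-0.062,0,0,-0.0002,1],
    [0,0,-0.063,0,0,-0.0002,1],
    [0,0,-0.0635,0,0,-0.0002,1],
    [0,0,-0.064,0,0,-0.0002,1],
  ],
)

```text
t: 8.07
tcp_pos: [0.668, -0.1223, 0.0654]
tcp_rot: [[0.677, 0.736, 0.003], [0.736, -0.677, -0.0], [0.002, 0.002, -1.0]]
force: [1.2, -0.2, 6.1]
width: 0.0462
gripper_force: 61.6
```

```bash
python3 tq.py 2
```

```text
[[-0.006 -0.205  0.054  1.201 -0.247  6.13   0.828  0.036]
 [-0.049 -0.229  0.009  0.919  0.361  5.534  0.827  0.052]] [-0.027 -0.217  0.031  1.06   0.057  5.832  0.828  0.044] 8.1167 0.460030498964415
```

Emit:
carry_out(
  increments=[
    [0,0,-0.013,0,0,0,1],
    [0,0,-0.025,0,0,0,1],
    [0,0,-0.036,0,0,-0.0002,1],
    [0,0,-0.045,0,0,-0.0002,1],
    [0,0,-0.052,0,0,-0.0002,1],
    [0,0,-0.057,0,0,-0.0002,1],
    [0,0,-0.06,0,0,-0.0002,1],
    [0,0,-0.062,0,0,-0.0002,1],
    [0,0,-0.063,0,0,-0.0002,1],
    [0,0,-0.0635,0,0,-0.0002,1],
    [0,0,-0.064,0,0,-0.0002,1],
  ],
)

```text
t: 9.03
tcp_pos: [0.6681, -0.1224, 0.0653]
tcp_rot: [[0.81, 0.586, 0.003], [0.586, -0.81, -0.001], [0.002, 0.002, -1.0]]
force: [1.0, 0.1, 5.5]
width: 0.0468
gripper_force: 61.6
```

```bash
python3 tq.py 2
```

```text
[[-0.076 -0.205  0.091  0.977  0.104  5.535  0.627  0.036]
 [-0.118 -0.235  0.06   1.582 -0.344  4.752  0.626  0.052]] [-0.097 -0.22   0.075  1.279 -0.12   5.143  0.627  0.044] 9.0833 0.6610983435624891
```

Emit:
carry_out(
  increments=[
    [0,0,-0.013,0,0,0,1],
    [0,0,-0.025,0,0,0,1],
    [0,0,-0.036,0,0,-0.0002,1],
    [0,0,-0.045,0,0,-0.0002,1],
    [0,0,-0.052,0,0,-0.0002,1],
    [0,0,-0.057,0,0,-0.0002,1],
    [0,0,-0.06,0,0,-0.0002,1],
    [0,0,-0.062,0,0,-0.0002,1],
    [0,0,-0.063,0,0,-0.0002,1],
    [0,0,-0.0635,0,0,-0.0002,1],
    [0,0,-0.064,0,0,-0.0002,1],
  ],
)

```text
t: 10.0
tcp_pos: [0.668, -0.1225, 0.0652]
tcp_rot: [[0.911, 0.413, 0.003], [0.413, -0.911, -0.001], [0.002, 0.002, -1.0]]
force: [1.3, -0.3, 5.1]
width: 0.0469
gripper_force: 61.6
```

```bash
python3 tq.py 2
```

```text
[[-0.149 -0.165  0.057  1.258 -0.343  5.131  0.425  0.036]
 [-0.189 -0.155  0.068  1.53   0.076  5.066  0.425  0.052]] [-0.169 -0.16   0.062  1.394 -0.134  5.099  0.425  0.044] 10.05 0.862046308040986
```

Emit:
carry_out(
  increments=[
    [0,0,-0.013,0,0,0,1],
    [0,0,-0.025,0,0,0,1],
    [0,0,-0.036,0,0,-0.0002,1],
    [0,0,-0.045,0,0,-0.0002,1],
    [0,0,-0.052,0,0,-0.0002,1],
    [0,0,-0.057,0,0,-0.0002,1],
    [0,0,-0.06,0,0,-0.0002,1],
    [0,0,-0.062,0,0,-0.0002,1],
    [0,0,-0.063,0,0,-0.0002,1],
    [0,0,-0.0635,0,0,-0.0002,1],
    [0,0,-0.064,0,0,-0.0002,1],
  ],
)

```text
t: 10.97
tcp_pos: [0.668, -0.1226, 0.0651]
tcp_rot: [[0.975, 0.223, 0.003], [0.223, -0.975, -0.001], [0.003, 0.001, -1.0]]
force: [1.5, -0.9, 4.6]
width: 0.0467
gripper_force: 61.5
```

```bash
python3 tq.py 2
```

```text
[[-0.198 -0.138  0.047  1.547 -0.857  4.573  0.224  0.036]
 [-0.124 -0.134  0.138  2.193 -0.814  4.956  0.224  0.052]] [-0.161 -0.136  0.093  1.87  -0.835  4.764  0.224  0.044] 11.0167 1.0631699192116357
```

Emit:
carry_out(
  increments=[
    [0,0,-0.013,0,0,0,1],
    [0,0,-0.025,0,0,0,1],
    [0,0,-0.036,0,0,-0.0002,1],
    [0,0,-0.045,0,0,-0.0002,1],
    [0,0,-0.052,0,0,-0.0002,1],
    [0,0,-0.057,0,0,-0.0002,1],
    [0,0,-0.06,0,0,-0.0002,1],
    [0,0,-0.062,0,0,-0.0002,1],
    [0,0,-0.063,0,0,-0.0002,1],
    [0,0,-0.0635,0,0,-0.0002,1],
    [0,0,-0.064,0,0,-0.0002,1],
  ],
)

```text
t: 11.93
tcp_pos: [0.6679, -0.1227, 0.065]
tcp_rot: [[1.0, 0.023, 0.003], [0.023, -1.0, -0.001], [0.003, 0.001, -1.0]]
force: [1.0, -1.8, 5.4]
width: 0.0466
gripper_force: 61.5
```

```bash
python3 tq.py 2
```

```text
[[-0.21  -0.166  0.007  0.958 -1.819  5.375  0.023  0.036]
 [-0.23  -0.204  0.054  1.388 -0.382  4.648  0.023  0.053]] [-0.22  -0.185  0.031  1.173 -1.101  5.011  0.023  0.045] 11.9833 1.264243830503543
```

Emit:
carry_out(
  increments=[
    [0,0,-0.013,0,0,0,1],
    [0,0,-0.025,0,0,0,1],
    [0,0,-0.036,0,0,-0.0002,1],
    [0,0,-0.045,0,0,-0.0002,1],
    [0,0,-0.052,0,0,-0.0002,1],
    [0,0,-0.057,0,0,-0.0002,1],
    [0,0,-0.06,0,0,-0.0002,1],
    [0,0,-0.062,0,0,-0.0002,1],
    [0,0,-0.063,0,0,-0.0002,1],
    [0,0,-0.0635,0,0,-0.0002,1],
    [0,0,-0.064,0,0,-0.0002,1],
  ],
)

```text
t: 12.9
tcp_pos: [0.6679, -0.1228, 0.0649]
tcp_rot: [[0.984, -0.177, 0.003], [-0.177, -0.984, -0.001], [0.003, 0.0, -1.0]]
force: [0.5, -1.9, 4.9]
width: 0.0463
gripper_force: 61.5
```

```bash
python3 tq.py 2
```

```text
[[-0.365 -0.163  0.019  0.536 -1.882  4.885 -0.178  0.036]
 [-0.308 -0.142  0.083  1.241 -1.875  5.941 -0.178  0.053]] [-0.336 -0.152  0.051  0.889 -1.879  5.413 -0.178  0.045] 12.95 1.4654293931071731
```

Emit:
carry_out(
  increments=[
    [0,0,-0.013,0,0,0,1],
    [0,0,-0.025,0,0,0,1],
    [0,0,-0.036,0,0,-0.0002,1],
    [0,0,-0.045,0,0,-0.0002,1],
    [0,0,-0.052,0,0,-0.0002,1],
    [0,0,-0.057,0,0,-0.0002,1],
    [0,0,-0.06,0,0,-0.0002,1],
    [0,0,-0.062,0,0,-0.0002,1],
    [0,0,-0.063,0,0,-0.0002,1],
    [0,0,-0.0635,0,0,-0.0002,1],
    [0,0,-0.064,0,0,-0.0002,1],
  ],
)

```text
t: 13.87
tcp_pos: [0.6679, -0.1229, 0.0647]
tcp_rot: [[0.929, -0.37, 0.003], [-0.37, -0.929, -0.001], [0.003, 0.0, -1.0]]
force: [0.9, -1.5, 4.9]
width: 0.0463
gripper_force: 61.5
```

```bash
python3 tq.py 2
```

```text
[[-0.361 -0.11  -0.013  0.911 -1.496  4.904 -0.379  0.036]
 [-0.378 -0.101  0.063  1.373 -2.114  5.015 -0.379  0.053]] [-0.369 -0.105  0.025  1.142 -1.805  4.959 -0.379  0.045] 13.9167 1.6665324315668697
```

Emit:
carry_out(
  increments=[
    [0,0,-0.013,0,0,0,1],
    [0,0,-0.025,0,0,0,1],
    [0,0,-0.036,0,0,-0.0002,1],
    [0,0,-0.045,0,0,-0.0002,1],
    [0,0,-0.052,0,0,-0.0002,1],
    [0,0,-0.057,0,0,-0.0002,1],
    [0,0,-0.06,0,0,-0.0002,1],
    [0,0,-0.062,0,0,-0.0002,1],
    [0,0,-0.063,0,0,-0.0002,1],
    [0,0,-0.0635,0,0,-0.0002,1],
    [0,0,-0.064,0,0,-0.0002,1],
  ],
)

```text
t: 14.83
tcp_pos: [0.6678, -0.123, 0.0646]
tcp_rot: [[0.837, -0.548, 0.003], [-0.548, -0.837, -0.001], [0.003, -0.0, -1.0]]
force: [1.2, -2.3, 5.8]
width: 0.0465
gripper_force: 61.6
```

```bash
python3 tq.py 2
```

```text
[[-0.386 -0.117  0.242  1.218 -2.349  5.785 -0.58   0.161]
 [-0.384 -0.13   0.233  0.621 -1.895  6.163 -0.58   0.177]] [-0.385 -0.123  0.238  0.92  -2.122  5.974 -0.58   0.169] 14.8833 1.8673745224392542
```

The stop is found at about 0.18–0.23 N·m. I nip it up by 0.05 rad more.

Emit:
carry_out(
  increments=[
    [0,0,-0.005,0,0,0,1],
    [0,0,-0.009,0,0,0,1],
    [0,0,-0.012,0,0,0,1],
    [0,0,-0.014,0,0,0,1],
    [0,0,-0.015,0,0,0,1],
    [0,0,-0.0155,0,0,0,1],
    [0,0,-0.016,0,0,0,1],
  ],
)

```text
t: 15.47
tcp_pos: [0.6678, -0.1231, 0.0646]
tcp_rot: [[0.808, -0.589, 0.003], [-0.589, -0.808, -0.002], [0.003, -0.0, -1.0]]
force: [0.9, -1.3, 4.4]
width: 0.0466
gripper_force: 61.6
```

```bash
python3 tq.py 3
```

```text
[[-0.469 -0.092  0.283  0.946 -1.34   4.409 -0.63   0.221]
 [-0.431 -0.099  0.241  1.349 -1.985  5.203 -0.63   0.237]
 [-0.4   -0.09   0.26   0.725 -3.428  5.176 -0.63   0.252]] [-0.433 -0.094  0.261  1.007 -2.251  4.93  -0.63   0.237] 15.5667 1.9174497767731111
```

Lid 4 is snug at about 0.25 N·m, liner about 0.1. Next is lid 3.

Emit:
carry_out(
  increments=[
    [0,0,0,0,0,0,0.25],
    [0,0,0,0,0,0,0.25],
    [0,0,0,0,0,0,0.25],
    [0,0,0,0,0,0,0.25],
    [0,0,0,0,0,0.06,0.25],
    [0,0,0,0,0,0.12,0.25],
    [0,0,0.32,0.004,0.17,0.12,0.25],
    [0,0,0.32,0.004,0.17,0.12,0.25],
    [0,0,0.32,0.004,0.17,0.12,0.25],
    [0,0,0.32,0.004,0.17,0.12,0.25],
    [0,0,0.32,0.004,0.17,0.12,0.25],
    [0,0,0.32,0.004,0.17,0.12,0.25],
  ],
)

```text
t: 16.57
tcp_pos: [0.6682, -0.0365, 0.1234]
tcp_rot: [[0.992, 0.124, -0.001], [0.124, -0.992, 0.0], [-0.001, -0.0, -1.0]]
force: [0.3, 0.8, 0.8]
width: 0.0642
gripper_force: 0.0
```

Emit:
carry_out(
  increments=[
    [0,0,0.47,0,0,0,0.25],
    [0,0,0.47,0,0,0,0.25],
    [0,0,0.47,0,0,0,0.25],
    [0,0,0.47,0,0,0,0.25],
    [0,0,0.47,0,0,0,0.25],
    [0,0,0.47,0,0,0,0.25],
    [0,0,0.47,0,0,0,0.25],
    [0,0,0.47,0,0,0,0.25],
    [0,0,0.47,0,0,0,0.25],
    [0,0,0.47,0,0,0,0.25],
    [0,0,0.47,0,0,0,0.25],
    [0,0,0.47,0,0,0,0.25],
  ],
)

```text
t: 17.57
tcp_pos: [0.6681, -0.0371, 0.1232]
tcp_rot: [[-0.03, 1.0, -0.001], [1.0, 0.03, 0.0], [0.0, -0.001, -1.0]]
force: [0.2, 0.3, -0.8]
width: 0.064
gripper_force: 0.0
```

Emit:
carry_out(
  increments=[
    [0,0,0.47,0,0,0,0.25],
    [0,0,0.47,0,0,0,0.25],
    [0,0,0.47,0,0,0,0.25],
    [0,0,0.47,0,0,0,0.25],
    [0,0,0.47,0,0,0,0.25],
    [0,0,0.47,0,0,0,0.25],
    [0,0,0.47,0,0,0,0.25],
    [0,0,0.47,0,0,0,0.25],
    [0,0,0.47,0,0,0,0.25],
    [0,0,0.47,0,0,0,0.25],
    [0,0,0.47,0,0,0,0.25],
    [0,0,0.47,0,0,0,0.25],
  ],
)

```text
t: 18.57
tcp_pos: [0.6681, -0.0371, 0.1233]
tcp_rot: [[-0.998, 0.065, -0.001], [0.065, 0.998, 0.0], [0.001, 0.0, -1.0]]
force: [0.1, -0.6, -0.3]
width: 0.0642
gripper_force: 0.0
```

```bash
python3 s.py; python3 -c "
from m import *
d=shot('side','s2.png')
"
```

```text
t 18.5667 p [ 0.6681 -0.0371  0.1233] phi 3.077 tilt [0.001  0.0001] q [-0.1586  0.5582  1.4603  0.0001  1.124  -1.6648] w 0.0642068191773613 F [ 0.1404 -0.6258 -0.2751] T [ 0.0069  0.0089 -0.0094] j6 1.3078298047184944 0.0
```

Emit:
carry_out(
  increments=[
    [0,0,0.27,0.004,-0.001,0,0.25],
    [0,0,0.27,0.004,-0.001,0,0.25],
    [0,0,0.27,0.004,-0.001,0,0.25],
    [0,0,0.27,0.004,-0.001,0,0.25],
    [0,0,0.27,0.004,-0.001,-0.04,0.25],
    [0,0,0.27,0.004,-0.001,-0.08,0.25],
    [0,0,0.27,0.004,-0.001,-0.115,0.25],
    [0,0,0.27,0.004,-0.001,-0.115,0.25],
    [0,0,0.27,0.004,-0.001,-0.115,0.6],
    [0,0,0.27,0.004,-0.001,-0.115,1],
    [0,0,0.27,0.004,-0.001,-0.115,1],
    [0,0,0.27,0.004,-0.001,-0.115,1],
  ],
)

```text
t: 19.62
tcp_pos: [0.6713, -0.0379, 0.0673]
tcp_rot: [[-0.714, -0.7, 0.002], [-0.7, 0.714, -0.0], [-0.001, -0.002, -1.0]]
force: [0.3, -0.2, -1.8]
width: 0.0465
gripper_force: 61.6
```

Emit:
carry_out(
  increments=[
    [0,0,0,0,0,0,1],
    [0,0,0,0,0,0,1],
    [0,0,0,0,0,0,1],
  ],
)

```text
t: 19.87
tcp_pos: [0.6707, -0.0378, 0.0665]
tcp_rot: [[-0.713, -0.701, 0.001], [-0.701, 0.713, -0.0], [-0.0, -0.0, -1.0]]
force: [0.5, 0.7, -0.7]
width: 0.0465
gripper_force: 61.6
```

```bash
python3 s.py
```

```text
t 19.8667 p [ 0.6707 -0.0378  0.0665] phi -2.3651 tilt [-0.0003 -0.0005] q [-0.159   0.6251  1.4975 -0.0001  1.0185 -2.5062] w 0.046544356520758105 F [ 0.4909  0.6642 -0.7322] T [-0.0091  0.0081 -0.0376] j6 0.007619541138410568 61.577922105789185
```

Emit:
carry_out(
  increments=[
    [0,0,-0.43,0,0,-0.0017,1],
    [0,0,-0.43,0,0,-0.0017,1],
    [0,0,-0.43,0,0,-0.0017,1],
    [0,0,-0.43,0,0,-0.0017,1],
    [0,0,-0.43,0,0,-0.0017,1],
    [0,0,-0.43,0,0,-0.0017,1],
    [0,0,-0.43,0,0,-0.0017,1],
    [0,0,-0.43,0,0,-0.0017,1],
    [0,0,-0.43,0,0,-0.0017,1],
    [0,0,-0.43,0,0,-0.0017,1],
    [0,0,-0.43,0,0,-0.0017,1],
    [0,0,-0.43,0,0,-0.0017,1],
  ],
)

```text
t: 20.87
tcp_pos: [0.671, -0.0377, 0.0656]
tcp_rot: [[-0.838, 0.546, 0.001], [0.546, 0.838, -0.0], [-0.001, 0.0, -1.0]]
force: [0.1, -0.5, -0.4]
width: 0.0462
gripper_force: 61.7
```

Emit:
carry_out(
  increments=[
    [0,0,-0.43,0,0,-0.0017,1],
    [0,0,-0.43,0,0,-0.0017,1],
    [0,0,-0.43,0,0,-0.0017,1],
    [0,0,-0.43,0,0,-0.0017,1],
    [0,0,-0.43,0,0,-0.0017,1],
    [0,0,-0.43,0,0,-0.0017,1],
    [0,0,-0.43,0,0,-0.0017,1],
    [0,0,-0.43,0,0,-0.0017,1],
    [0,0,-0.43,0,0,-0.0017,1],
    [0,0,-0.43,0,0,-0.0017,1],
    [0,0,-0.43,0,0,-0.0017,1],
    [0,0,-0.43,0,0,-0.0017,1],
  ],
)

```text
t: 21.87
tcp_pos: [0.6718, -0.0378, 0.065]
tcp_rot: [[0.347, 0.938, 0.002], [0.938, -0.347, -0.0], [0.001, 0.002, -1.0]]
force: [2.4, 0.9, -0.3]
width: 0.0466
gripper_force: 61.7
```

Emit:
carry_out(
  increments=[
    [0,0,-0.008,0,0,0,1],
    [0,0,-0.015,0,0,0,1],
    [0,0,-0.02,0,0,0,1],
    [0,0,-0.024,0,0,0,1],
    [0,0,-0.027,0,0,0,1],
    [0,0,-0.029,0,0,0,1],
    [0,0,-0.03,0,0,0,1],
    [0,0,-0.0305,0,0,0,1],
    [0,0,-0.031,0,0,0,1],
  ],
)

```text
t: 22.62
tcp_pos: [0.6712, -0.0377, 0.0649]
tcp_rot: [[0.436, 0.9, 0.001], [0.9, -0.436, 0.0], [0.001, 0.001, -1.0]]
force: [5.3, 2.7, 2.5]
width: 0.0468
gripper_force: 61.7
```

```bash
python3 tq.py 3;python3 s.py
```

```text
[[ 0.288 -0.967  0.043  5.347  2.697  2.535  1.119  0.038]
 [ 0.303 -0.907  0.06   3.59   2.522  1.867  1.119  0.05 ]
 [ 0.257 -0.953  0.071  4.88   1.584  2.098  1.119  0.075]] [ 0.283 -0.942  0.058  4.606  2.268  2.167  1.119  0.054] 22.7167 0.292177649612898
t 22.7167 p [ 0.6712 -0.0377  0.0649] phi 1.1195 tilt [0.0007 0.0011] q [-0.159   0.6273  1.4979  0.0004  1.0151  0.2922] w 0.0465067845501387 F [4.8802 1.5845 2.0979] T [ 0.2575 -0.9531  0.0706] j6 0.07473465520888567 61.6699343919754
```

Emit:
carry_out(
  increments=[
    [0,0,-0.013,0.001,0,0,1],
    [0,0,-0.025,0.001,0,0,1],
    [0,0,-0.036,0.001,0,-0.0002,1],
    [0,0,-0.045,0.001,0,-0.0002,1],
    [0,0,-0.052,0.001,0,-0.0002,1],
    [0,0,-0.057,0.001,0,-0.0002,1],
    [0,0,-0.06,0.001,0,-0.0002,1],
    [0,0,-0.062,0.001,0,-0.0002,1],
    [0,0,-0.063,0.001,0,-0.0002,1],
    [0,0,-0.0635,0.001,0,-0.0002,1],
    [0,0,-0.064,0.001,0,-0.0002,1],
  ],
)

```text
t: 23.63
tcp_pos: [0.6714, -0.0377, 0.0646]
tcp_rot: [[0.607, 0.795, 0.001], [0.795, -0.607, 0.0], [0.0, 0.0, -1.0]]
force: [4.8, 1.5, 3.5]
width: 0.0464
gripper_force: 61.8
```

```bash
python3 tq.py 2
```

```text
[[ 0.281 -0.934  0.059  4.819  1.467  3.525  0.918  0.038]
 [ 0.286 -0.943  0.038  5.672  1.806  2.85   0.918  0.056]] [ 0.283 -0.938  0.048  5.245  1.636  3.187  0.918  0.047] 23.6833 0.4935022308109522
```

Emit:
carry_out(
  increments=[
    [0,0,-0.013,0.001,0,0,1],
    [0,0,-0.025,0.001,0,0,1],
    [0,0,-0.036,0.001,0,-0.0002,1],
    [0,0,-0.045,0.001,0,-0.0002,1],
    [0,0,-0.052,0.001,0,-0.0002,1],
    [0,0,-0.057,0.001,0,-0.0002,1],
    [0,0,-0.06,0.001,0,-0.0002,1],
    [0,0,-0.062,0.001,0,-0.0002,1],
    [0,0,-0.063,0.001,0,-0.0002,1],
    [0,0,-0.0635,0.001,0,-0.0002,1],
    [0,0,-0.064,0.001,0,-0.0002,1],
  ],
)

```text
t: 24.6
tcp_pos: [0.6716, -0.0378, 0.0643]
tcp_rot: [[0.754, 0.657, 0.0], [0.657, -0.754, 0.0], [0.0, -0.0, -1.0]]
force: [5.1, 2.1, 4.1]
width: 0.0464
gripper_force: 61.9
```

```bash
python3 tq.py 2
```

```text
[[ 0.191 -0.865  0.057  5.086  2.062  4.086  0.717  0.038]
 [ 0.243 -0.818  0.039  3.979  2.119  3.473  0.717  0.049]] [ 0.217 -0.842  0.048  4.533  2.09   3.779  0.717  0.043] 24.65 0.6947515701755563
```

Emit:
carry_out(
  increments=[
    [0,0,-0.013,0.001,0,0,1],
    [0,0,-0.025,0.001,0,0,1],
    [0,0,-0.036,0.001,0,-0.0002,1],
    [0,0,-0.045,0.001,0,-0.0002,1],
    [0,0,-0.052,0.001,0,-0.0002,1],
    [0,0,-0.057,0.001,0,-0.0002,1],
    [0,0,-0.06,0.001,0,-0.0002,1],
    [0,0,-0.062,0.001,0,-0.0002,1],
    [0,0,-0.063,0.001,0,-0.0002,1],
    [0,0,-0.0635,0.001,0,-0.0002,1],
    [0,0,-0.064,0.001,0,-0.0002,1],
  ],
)

```text
t: 25.57
tcp_pos: [0.672, -0.0378, 0.0641]
tcp_rot: [[0.87, 0.494, -0.0], [0.494, -0.87, 0.0], [-0.0, -0.0, -1.0]]
force: [4.6, 0.5, 3.4]
width: 0.0464
gripper_force: 62.0
```

```bash
python3 tq.py 2
```

```text
[[ 0.087 -0.632  0.031  4.58   0.492  3.408  0.516  0.038]
 [ 0.09  -0.606  0.03   3.869  1.243  3.537  0.516  0.049]] [ 0.089 -0.619  0.03   4.224  0.868  3.472  0.516  0.043] 25.6167 0.895913618732956
```

Emit:
carry_out(
  increments=[
    [0,0,-0.013,0.001,0,0,1],
    [0,0,-0.025,0.001,0,0,1],
    [0,0,-0.036,0.001,0,-0.0002,1],
    [0,0,-0.045,0.001,0,-0.0002,1],
    [0,0,-0.052,0.001,0,-0.0002,1],
    [0,0,-0.057,0.001,0,-0.0002,1],
    [0,0,-0.06,0.001,0,-0.0002,1],
    [0,0,-0.062,0.001,0,-0.0002,1],
    [0,0,-0.063,0.001,0,-0.0002,1],
    [0,0,-0.0635,0.001,0,-0.0002,1],
    [0,0,-0.064,0.001,0,-0.0002,1],
  ],
)

```text
t: 26.53
tcp_pos: [0.6723, -0.0378, 0.0639]
tcp_rot: [[0.951, 0.31, -0.001], [0.31, -0.951, 0.0], [-0.001, -0.0, -1.0]]
force: [2.2, -0.0, 3.2]
width: 0.0463
gripper_force: 61.9
```

```bash
python3 tq.py 2
```

```text
[[-0.065 -0.424  0.076  2.246 -0.01   3.151  0.315  0.038]
 [-0.088 -0.488  0.116  3.471 -0.089  2.328  0.315  0.049]] [-0.077 -0.456  0.096  2.858 -0.05   2.739  0.315  0.044] 26.5833 1.0970738891405982
```

Emit:
carry_out(
  increments=[
    [0,0,-0.013,0.001,0,0,1],
    [0,0,-0.025,0.001,0,0,1],
    [0,0,-0.036,0.001,0,-0.0002,1],
    [0,0,-0.045,0.001,0,-0.0002,1],
    [0,0,-0.052,0.001,0,-0.0002,1],
    [0,0,-0.057,0.001,0,-0.0002,1],
    [0,0,-0.06,0.001,0,-0.0002,1],
    [0,0,-0.062,0.001,0,-0.0002,1],
    [0,0,-0.063,0.001,0,-0.0002,1],
    [0,0,-0.0635,0.001,0,-0.0002,1],
    [0,0,-0.064,0.001,0,-0.0002,1],
  ],
)

```text
t: 27.5
tcp_pos: [0.6727, -0.038, 0.0637]
tcp_rot: [[0.993, 0.114, -0.001], [0.114, -0.993, -0.0], [-0.001, -0.0, -1.0]]
force: [1.0, -2.2, 1.8]
width: 0.0466
gripper_force: 61.9
```

```bash
python3 tq.py 2
```

```text
[[-0.475 -0.047  0.074  1.028 -2.167  1.769  0.114  0.041]
 [-0.45  -0.139  0.087 -0.062 -1.092  1.975  0.114  0.047]] [-0.462 -0.093  0.081  0.483 -1.629  1.872  0.114  0.044] 27.55 1.2982681990279055
```

Emit:
carry_out(
  increments=[
    [0,0,-0.013,0,0,0,1],
    [0,0,-0.025,0,0,0,1],
    [0,0,-0.036,0,0,-0.0002,1],
    [0,0,-0.045,0,0,-0.0002,1],
    [0,0,-0.052,0,0,-0.0002,1],
    [0,0,-0.057,0,0,-0.0002,1],
    [0,0,-0.06,0,0,-0.0002,1],
    [0,0,-0.062,0,0,-0.0002,1],
    [0,0,-0.063,0,0,-0.0002,1],
    [0,0,-0.0635,0,0,-0.0002,1],
    [0,0,-0.064,0,0,-0.0002,1],
  ],
)

```text
t: 28.47
tcp_pos: [0.6727, -0.0378, 0.0637]
tcp_rot: [[0.996, -0.087, -0.001], [-0.087, -0.996, 0.0], [-0.001, -0.0, -1.0]]
force: [-0.1, -2.2, 1.7]
width: 0.0467
gripper_force: 61.8
```

```bash
python3 tq.py 2
```

```text
[[-0.552 -0.003  0.087 -0.051 -2.243  1.671 -0.087  0.042]
 [-0.535  0.031  0.038 -0.969 -3.351  2.219 -0.087  0.053]] [-0.543  0.014  0.063 -0.51  -2.797  1.945 -0.087  0.047] 28.5167 1.499345670551445
```

Emit:
carry_out(
  increments=[
    [0,0,-0.013,0,0,0,1],
    [0,0,-0.025,0,0,0,1],
    [0,0,-0.036,0,0,-0.0002,1],
    [0,0,-0.045,0,0,-0.0002,1],
    [0,0,-0.052,0,0,-0.0002,1],
    [0,0,-0.057,0,0,-0.0002,1],
    [0,0,-0.06,0,0,-0.0002,1],
    [0,0,-0.062,0,0,-0.0002,1],
    [0,0,-0.063,0,0,-0.0002,1],
    [0,0,-0.0635,0,0,-0.0002,1],
    [0,0,-0.064,0,0,-0.0002,1],
  ],
)

```text
t: 29.43
tcp_pos: [0.6731, -0.0377, 0.0637]
tcp_rot: [[0.959, -0.284, 0.0], [-0.284, -0.959, 0.0], [0.0, -0.0, -1.0]]
force: [0.4, -3.1, 0.5]
width: 0.0466
gripper_force: 61.8
```

```bash
python3 tq.py 2
```

```text
[[-0.518  0.036  0.055  0.374 -3.108  0.518 -0.288  0.042]
 [-0.497  0.005  0.105 -0.551 -2.998  0.502 -0.288  0.053]] [-0.507  0.02   0.08  -0.089 -3.053  0.51  -0.288  0.048] 29.4833 1.700382373452298
```

Emit:
carry_out(
  increments=[
    [0,0,-0.013,0,0,0,1],
    [0,0,-0.025,0,0,0,1],
    [0,0,-0.036,0,0,-0.0002,1],
    [0,0,-0.045,0,0,-0.0002,1],
    [0,0,-0.052,0,0,-0.0002,1],
    [0,0,-0.057,0,0,-0.0002,1],
    [0,0,-0.06,0,0,-0.0002,1],
    [0,0,-0.062,0,0,-0.0002,1],
    [0,0,-0.063,0,0,-0.0002,1],
    [0,0,-0.0635,0,0,-0.0002,1],
    [0,0,-0.064,0,0,-0.0002,1],
  ],
)

```text
t: 30.4
tcp_pos: [0.673, -0.0378, 0.0636]
tcp_rot: [[0.883, -0.47, -0.0], [-0.47, -0.883, 0.0], [-0.0, -0.0, -1.0]]
force: [-0.5, -2.7, -0.8]
width: 0.0464
gripper_force: 61.8
```

```bash
python3 tq.py 2
```

```text
[[-0.519  0.031  0.159 -0.543 -2.675 -0.754 -0.489  0.042]
 [-0.454  0.026  0.044 -0.091 -2.066 -0.572 -0.489  0.053]] [-0.486  0.028  0.102 -0.317 -2.371 -0.663 -0.489  0.047] 30.45 1.9014558126882168
```

Emit:
carry_out(
  increments=[
    [0,0,-0.013,0,0,0,1],
    [0,0,-0.025,0,0,0,1],
    [0,0,-0.036,0,0,-0.0006,1],
    [0,0,-0.045,0,0,-0.0006,1],
    [0,0,-0.052,0,0,-0.0006,1],
    [0,0,-0.057,0,0,-0.0006,1],
    [0,0,-0.06,0,0,-0.0006,1],
    [0,0,-0.062,0,0,-0.0006,1],
    [0,0,-0.063,0,0,-0.0006,1],
    [0,0,-0.0635,0,0,-0.0006,1],
    [0,0,-0.064,0,0,-0.0006,1],
  ],
)

```text
t: 31.37
tcp_pos: [0.6731, -0.0378, 0.0634]
tcp_rot: [[0.771, -0.637, 0.0], [-0.637, -0.771, 0.0], [0.0, -0.0, -1.0]]
force: [-0.4, -2.2, 0.5]
width: 0.0467
gripper_force: 61.8
```

```bash
python3 tq.py 2
```

```text
[[-0.473  0.078  0.047 -0.434 -2.217  0.53  -0.69   0.041]
 [-0.458  0.06   0.054 -0.004 -3.471  0.685 -0.69   0.052]] [-0.465  0.069  0.05  -0.219 -2.844  0.608 -0.69   0.047] 31.4167 2.1025073432052452
```

Emit:
carry_out(
  increments=[
    [0,0,-0.013,0,0,0,1],
    [0,0,-0.025,0,0,0,1],
    [0,0,-0.036,0,0,-0.0004,1],
    [0,0,-0.045,0,0,-0.0004,1],
    [0,0,-0.052,0,0,-0.0004,1],
    [0,0,-0.057,0,0,-0.0004,1],
    [0,0,-0.06,0,0,-0.0004,1],
    [0,0,-0.062,0,0,-0.0004,1],
    [0,0,-0.063,0,0,-0.0004,1],
    [0,0,-0.0635,0,0,-0.0004,1],
    [0,0,-0.064,0,0,-0.0004,1],
  ],
)

```text
t: 32.33
tcp_pos: [0.6724, -0.0383, 0.0632]
tcp_rot: [[0.629, -0.777, -0.001], [-0.777, -0.629, -0.001], [-0.0, 0.001, -1.0]]
force: [-3.2, -5.1, 3.9]
width: 0.0465
gripper_force: 62.1
```

```bash
python3 tq.py 3
```

```text
[[-0.804  0.531  0.296 -3.188 -5.146  3.887 -0.891  0.307]
 [-0.781  0.493  0.326 -1.908 -3.756  3.627 -0.891  0.323]
 [-0.824  0.518  0.331 -2.447 -5.56   2.762 -0.891  0.338]] [-0.803  0.514  0.318 -2.514 -4.821  3.426 -0.891  0.323] 32.4333 2.303200369108074
```

Lid 3 reached about 0.33 N·m, still below the overtightening mark, so it eases back to about 0.09 on release. Now lid 1.

Emit:
carry_out(
  increments=[
    [0,0,0,0,0,0,0.25],
    [0,0,0,0,0,0,0.25],
    [0,0,0,0,0,0,0.25],
    [0,0,0,0,0,0,0.25],
    [0,0,0,0,0,0.06,0.25],
    [0,0,0,0,0,0.12,0.25],
    [0,0,0.23,0.014,0.336,0.12,0.25],
    [0,0,0.23,0.014,0.336,0.12,0.25],
    [0,0,0.23,0.014,0.336,0.12,0.25],
    [0,0,0.23,0.014,0.336,0.12,0.25],
    [0,0,0.23,0.014,0.336,0.12,0.25],
    [0,0,0.23,0.014,0.336,0.12,0.25],
  ],
)

```text
t: 33.43
tcp_pos: [0.6798, 0.1341, 0.1231]
tcp_rot: [[0.987, -0.158, 0.0], [-0.158, -0.987, 0.001], [0.0, -0.001, -1.0]]
force: [0.2, -0.9, -0.4]
width: 0.064
gripper_force: 0.0
```

Emit:
carry_out(
  increments=[
    [0,0,0.47,0,0,0,0.25],
    [0,0,0.47,0,0,0,0.25],
    [0,0,0.47,0,0,0,0.25],
    [0,0,0.47,0,0,0,0.25],
    [0,0,0.47,0,0,0,0.25],
    [0,0,0.47,0,0,0,0.25],
    [0,0,0.47,0,0,0,0.25],
    [0,0,0.47,0,0,0,0.25],
    [0,0,0.47,0,0,0,0.25],
    [0,0,0.47,0,0,0,0.25],
    [0,0,0.47,0,0,0,0.25],
    [0,0,0.47,0,0,0,0.25],
  ],
)

```text
t: 34.43
tcp_pos: [0.68, 0.1306, 0.123]
tcp_rot: [[0.254, 0.967, -0.0], [0.967, -0.254, 0.001], [0.0, -0.0, -1.0]]
force: [0.2, -1.2, 0.4]
width: 0.064
gripper_force: 0.0
```

Emit:
carry_out(
  increments=[
    [0,0,0.47,0,0,0,0.25],
    [0,0,0.47,0,0,0,0.25],
    [0,0,0.47,0,0,0,0.25],
    [0,0,0.47,0,0,0,0.25],
    [0,0,0.47,0,0,0,0.25],
    [0,0,0.47,0,0,0,0.25],
    [0,0,0.47,0,0,0,0.25],
    [0,0,0.47,0,0,0,0.25],
    [0,0,0.47,0,0,0,0.25],
    [0,0,0.47,0,0,0,0.25],
    [0,0,0.47,0,0,0,0.25],
    [0,0,0.47,0,0,0,0.25],
  ],
)

```text
t: 35.43
tcp_pos: [0.68, 0.1306, 0.123]
tcp_rot: [[-0.939, 0.344, -0.0], [0.344, 0.939, 0.0], [0.0, 0.0, -1.0]]
force: [0.4, -1.1, -0.6]
width: 0.0642
gripper_force: 0.0
```

Emit:
carry_out(
  increments=[
    [0,0,0.44,0,0,0,0.25],
    [0,0,0.44,0,0,0,0.25],
    [0,0,0.44,0,0,0,0.25],
    [0,0,0.44,0,0,0,0.25],
    [0,0,0.44,0,0,0,0.25],
    [0,0,0.44,0,0,0,0.25],
    [0,0,0.44,0,0,0,0.25],
    [0,0,0.44,0,0,0,0.25],
    [0,0,0.44,0,0,0,0.25],
    [0,0,0.44,0,0,0,0.25],
    [0,0,0.44,0,0,0,0.25],
    [0,0,0.44,0,0,0,0.25],
  ],
)

```text
t: 36.43
tcp_pos: [0.68, 0.1306, 0.123]
tcp_rot: [[-0.515, -0.857, -0.0], [-0.857, 0.515, 0.0], [-0.0, 0.0, -1.0]]
force: [-0.2, -0.4, -0.4]
width: 0.0637
gripper_force: 0.0
```

```bash
python3 s.py; python3 - <<'E'
from m import *
d=shot('side');im=d['image']
exp=proj(d,[[.679,.130,.0858],[.672,-.0378,.084],[.6655,-.1231,.084]]);print(exp)
roi=np.zeros(im.shape[:2],bool);roi[130:230,170:280]=1
for c,s,m in blobs((im.max(2)<60)&roi,60,2000): print(c,s)
cv2.imwrite('pics/s3.png',cv2.resize(im[100:260,140:300,::-1],None,fx=3.75,fy=3.75))
E
```

```text
t 36.4333 p [0.68   0.1306 0.123 ] phi -2.1119 tilt [-0.0003  0.0002] q [ 0.0898  0.5878  1.4032  0.0004  1.1506 -2.5108] w 0.06367653013938385 F [-0.2493 -0.3831 -0.4073] T [ 0.0168  0.0261 -0.0214] j6 -1.5579839050769806 0.0
[[194.46800399 192.85254528]
 [223.81379626 168.61456676]
 [237.68202506 157.72793462]]
[196.22678186 154.68898488] [175 130  52  58 926]
[237.57843137 158.44117647] [231 154  13  10 102]
[224.23275862 169.1637931 ] [218 164  13  11 116]
[193.92198582 193.58156028] [187 187  15  13 141]
```

View pics/s3.png

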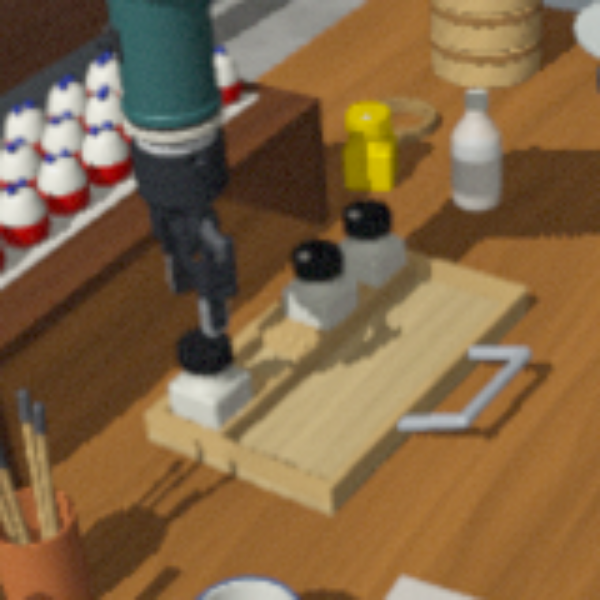

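The crop shows lids 3 and 4 standing straight at (318,260) and (367,218), and lid 1 at (205,352) directly under the gripper. The projections agree to within 1 px.

Emit:
carry_out(
  increments=[
    [0,0,0,-0.001,0,-0.04,0.25],
    [0,0,0,-0.001,0,-0.08,0.25],
    [0,0,0,-0.001,0,-0.114,0.25],
    [0,0,0,-0.001,0,-0.114,0.25],
    [0,0,0,-0.001,0,-0.114,0.6],
    [0,0,0,-0.001,0,-0.114,1],
    [0,0,0,-0.001,0,-0.114,1],
    [0,0,0,-0.001,0,-0.114,1],
    [0,0,0,-0.001,0,-0.114,1],
    [0,0,0,-0.001,0,-0.114,1],
    [0,0,0,-0.001,0,-0.114,1],
    [0,0,0,-0.001,0,-0.114,1],
  ],
)

```text
t: 37.48
tcp_pos: [0.6799, 0.1302, 0.0666]
tcp_rot: [[-0.519, -0.855, 0.001], [-0.855, 0.519, -0.0], [-0.0, -0.001, -1.0]]
force: [0.4, -0.3, 1.4]
width: 0.0467
gripper_force: 61.6
```

```bash
python3 s.py
```

```text
t 37.4833 p [0.6799 0.1302 0.0666] phi -2.1167 tilt [-0.0004 -0.0008] q [ 0.0896  0.6489  1.4461 -0.0001  1.0458 -2.5061] w 0.0467114907109029 F [ 0.4078 -0.2988  1.3608] T [-0.0241 -0.0225 -0.0057] j6 0.0003150608972646296 61.60041332244873
```

Emit:
carry_out(
  increments=[
    [0,0,-0.43,0,0,-0.0017,1],
    [0,0,-0.43,0,0,-0.0017,1],
    [0,0,-0.43,0,0,-0.0017,1],
    [0,0,-0.43,0,0,-0.0017,1],
    [0,0,-0.43,0,0,-0.0017,1],
    [0,0,-0.43,0,0,-0.0017,1],
    [0,0,-0.43,0,0,-0.0017,1],
    [0,0,-0.43,0,0,-0.0017,1],
    [0,0,-0.43,0,0,-0.0017,1],
    [0,0,-0.43,0,0,-0.0017,1],
    [0,0,-0.43,0,0,-0.0017,1],
    [0,0,-0.43,0,0,-0.0017,1],
  ],
)

```text
t: 38.48
tcp_pos: [0.6795, 0.1311, 0.0657]
tcp_rot: [[-0.946, 0.323, 0.0], [0.323, 0.946, 0.001], [0.0, 0.001, -1.0]]
force: [-0.5, 1.6, 1.9]
width: 0.0464
gripper_force: 61.8
```

Emit:
carry_out(
  increments=[
    [0,0,-0.43,0,0,-0.0017,1],
    [0,0,-0.43,0,0,-0.0017,1],
    [0,0,-0.43,0,0,-0.0017,1],
    [0,0,-0.43,0,0,-0.0017,1],
    [0,0,-0.43,0,0,-0.0017,1],
    [0,0,-0.43,0,0,-0.0017,1],
    [0,0,-0.43,0,0,-0.0017,1],
    [0,0,-0.43,0,0,-0.0017,1],
    [0,0,-0.43,0,0,-0.0017,1],
    [0,0,-0.43,0,0,-0.0017,1],
    [0,0,-0.43,0,0,-0.0017,1],
    [0,0,-0.43,0,0,-0.0017,1],
  ],
)

```text
t: 39.48
tcp_pos: [0.6802, 0.131, 0.065]
tcp_rot: [[0.106, 0.994, 0.001], [0.994, -0.106, 0.001], [0.001, 0.001, -1.0]]
force: [-0.4, 4.4, 1.3]
width: 0.0465
gripper_force: 61.9
```

Emit:
carry_out(
  increments=[
    [0,0,-0.013,0,0,0,1],
    [0,0,-0.025,0,0,0,1],
    [0,0,-0.036,0,0,-0.0002,1],
    [0,0,-0.045,0,0,-0.0002,1],
    [0,0,-0.052,0,0,-0.0002,1],
    [0,0,-0.057,0,0,-0.0002,1],
    [0,0,-0.06,0,0,-0.0002,1],
    [0,0,-0.062,0,0,-0.0002,1],
    [0,0,-0.063,0,0,-0.0002,1],
    [0,0,-0.0635,0,0,-0.0002,1],
    [0,0,-0.064,0,0,-0.0002,1],
  ],
)

```text
t: 40.4
tcp_pos: [0.6801, 0.1304, 0.0648]
tcp_rot: [[0.302, 0.953, 0.001], [0.953, -0.302, 0.0], [0.001, 0.001, -1.0]]
force: [1.3, 4.3, 4.7]
width: 0.0468
gripper_force: 62.1
```

```bash
python3 tq.py 2
```

```text
[[ 0.881 -0.267  0.034  1.273  4.321  4.673  1.264  0.029]
 [ 0.885 -0.271  0.081  2.183  5.613  5.238  1.264  0.039]] [ 0.883 -0.269  0.057  1.728  4.967  4.956  1.264  0.034] 40.45 0.39624768918199743
```

Emit:
carry_out(
  increments=[
    [0,0,-0.013,0,0.001,0,1],
    [0,0,-0.025,0,0.001,0,1],
    [0,0,-0.036,0,0.001,-0.0002,1],
    [0,0,-0.045,0,0.001,-0.0002,1],
    [0,0,-0.052,0,0.001,-0.0002,1],
    [0,0,-0.057,0,0.001,-0.0002,1],
    [0,0,-0.06,0,0.001,-0.0002,1],
    [0,0,-0.062,0,0.001,-0.0002,1],
    [0,0,-0.063,0,0.001,-0.0002,1],
    [0,0,-0.0635,0,0.001,-0.0002,1],
    [0,0,-0.064,0,0.001,-0.0002,1],
  ],
)

```text
t: 41.37
tcp_pos: [0.6802, 0.1306, 0.0645]
tcp_rot: [[0.486, 0.874, 0.001], [0.874, -0.486, 0.0], [0.001, 0.001, -1.0]]
force: [3.8, 2.8, 5.7]
width: 0.0468
gripper_force: 62.1
```

```bash
python3 tq.py 2
```

```text
[[ 0.664 -0.57   0.048  3.779  2.763  5.743  1.063  0.037]
 [ 0.628 -0.55   0.068  3.261  4.113  4.735  1.063  0.053]] [ 0.646 -0.56   0.058  3.52   3.438  5.239  1.063  0.045] 41.4167 0.5982212971054861
```

Emit:
carry_out(
  increments=[
    [0,0,-0.013,0,0,0,1],
    [0,0,-0.025,0,0,0,1],
    [0,0,-0.036,0,0,-0.0002,1],
    [0,0,-0.045,0,0,-0.0002,1],
    [0,0,-0.052,0,0,-0.0002,1],
    [0,0,-0.057,0,0,-0.0002,1],
    [0,0,-0.06,0,0,-0.0002,1],
    [0,0,-0.062,0,0,-0.0002,1],
    [0,0,-0.063,0,0,-0.0002,1],
    [0,0,-0.0635,0,0,-0.0002,1],
    [0,0,-0.064,0,0,-0.0002,1],
  ],
)

```text
t: 42.33
tcp_pos: [0.6801, 0.1306, 0.0644]
tcp_rot: [[0.651, 0.759, 0.001], [0.759, -0.651, -0.0], [0.0, 0.001, -1.0]]
force: [3.6, 2.8, 5.5]
width: 0.0464
gripper_force: 62.1
```

```bash
python3 tq.py 2
```

```text
[[ 0.505 -0.542  0.049  3.635  2.774  5.466  0.862  0.036]
 [ 0.629 -0.611  0.049  2.574  2.843  4.939  0.862  0.052]] [ 0.567 -0.576  0.049  3.104  2.808  5.203  0.862  0.044] 42.3833 0.7992723233385761
```

Emit:
carry_out(
  increments=[
    [0,0,-0.013,0,0,0,1],
    [0,0,-0.025,0,0,0,1],
    [0,0,-0.036,0,0,-0.0002,1],
    [0,0,-0.045,0,0,-0.0002,1],
    [0,0,-0.052,0,0,-0.0002,1],
    [0,0,-0.057,0,0,-0.0002,1],
    [0,0,-0.06,0,0,-0.0002,1],
    [0,0,-0.062,0,0,-0.0002,1],
    [0,0,-0.063,0,0,-0.0002,1],
    [0,0,-0.0635,0,0,-0.0002,1],
    [0,0,-0.064,0,0,-0.0002,1],
  ],
)

```text
t: 43.3
tcp_pos: [0.6799, 0.1305, 0.0642]
tcp_rot: [[0.79, 0.614, 0.001], [0.614, -0.79, -0.0], [0.0, 0.001, -1.0]]
force: [3.4, 2.3, 5.3]
width: 0.0459
gripper_force: 62.1
```

```bash
python3 tq.py 2
```

```text
[[ 0.495 -0.592  0.045  3.385  2.346  5.298  0.661  0.035]
 [ 0.427 -0.659  0.129  3.315  2.216  6.257  0.661  0.052]] [ 0.461 -0.626  0.087  3.35   2.281  5.778  0.661  0.044] 43.35 1.000431980939246
```

Emit:
carry_out(
  increments=[
    [0,0,-0.013,0,0,0,1],
    [0,0,-0.025,0,0,0,1],
    [0,0,-0.036,0,0,-0.0002,1],
    [0,0,-0.045,0,0,-0.0002,1],
    [0,0,-0.052,0,0,-0.0002,1],
    [0,0,-0.057,0,0,-0.0002,1],
    [0,0,-0.06,0,0,-0.0002,1],
    [0,0,-0.062,0,0,-0.0002,1],
    [0,0,-0.063,0,0,-0.0002,1],
    [0,0,-0.0635,0,0,-0.0002,1],
    [0,0,-0.064,0,0,-0.0002,1],
  ],
)

```text
t: 44.27
tcp_pos: [0.6801, 0.1304, 0.0641]
tcp_rot: [[0.896, 0.444, 0.001], [0.444, -0.896, -0.0], [0.001, 0.001, -1.0]]
force: [4.2, 2.2, 5.2]
width: 0.0464
gripper_force: 62.1
```

```bash
python3 tq.py 2
```

```text
[[ 0.381 -0.796  0.333  4.241  2.231  5.2    0.46   0.279]
 [ 0.375 -0.738  0.333  4.682  2.174  4.704  0.46   0.295]] [ 0.378 -0.767  0.333  4.462  2.202  4.952  0.46   0.287] 44.3167 1.201346439550095
```

Lid 1 is snug at about 0.3 N·m. I release it, rise clear, and look again.

Emit:
carry_out(
  increments=[
    [0,0,0,0,0,0,0.25],
    [0,0,0,0,0,0,0.25],
    [0,0,0,0,0,0,0.25],
    [0,0,0,0,0,0,0.25],
    [0,0,0,0,0,0.08,0.25],
    [0,0,0,0,0,0.16,0.25],
    [0,0,0.34,-0.1,0.2,0.24,0.4],
    [0,0,0.34,-0.2,0.4,0.24,0.4],
    [0,0,0.34,-0.2,0.6,0.24,0.4],
    [0,0,0.34,-0.2,0.6,0.24,0.4],
    [0,0,0.34,-0.2,0.6,0.24,0.4],
    [0,0,0.34,-0.2,0.6,0.24,0.4],
  ],
)

```text
t: 45.32
tcp_pos: [0.5971, 0.3637, 0.1777]
tcp_rot: [[0.348, 0.938, -0.002], [0.938, -0.348, -0.001], [-0.001, -0.001, -1.0]]
force: [0.9, 0.1, -0.4]
width: 0.0513
gripper_force: 0.0
```

Emit:
carry_out(
  increments=[
    [0,0,0.12,0,0,0,0.6],
    [0,0,0.12,0,0,0,0.6],
    [0,0,0.12,0,0,0,0.6],
    [0,0,0.12,0,0,0,0.6],
    [0,0,0.12,0,0,0,0.6],
  ],
)

```text
t: 45.73
tcp_pos: [0.5981, 0.3623, 0.1774]
tcp_rot: [[-0.012, 1.0, -0.001], [1.0, 0.012, -0.001], [-0.001, -0.001, -1.0]]
force: [0.7, 0.0, 0.1]
width: 0.0345
gripper_force: 0.0
```

```bash
python3 s.py; python3 - <<'E'
from m import *
d=shot('top');im=d['image'].astype(int)
b=(im[:,:,2]>im[:,:,0]+15)&(im[:,:,2]>60)
for c,s,m in blobs(b,25,900): print(c,s)
cv2.imwrite('pics/t4.png',cv2.resize(d['image'][110:270,60:420,::-1],None,fx=2.2,fy=2.2,interpolation=cv2.INTER_CUBIC))
E
```

```text
t 45.7333 p [0.5981 0.3623 0.1774] phi 1.583 tilt [-0.0008 -0.0014] q [ 0.446   0.5462  1.3333 -0.0001  1.2638  0.4338] w 0.03446695610308019 F [0.741  0.0131 0.0608] T [-0.024   0.011   0.0074] j6 -0.4670433886349201 0.0
[ 9.03846154 83.84615385] [ 5 82  9  5 26]
[127.38888889 206.64814815] [115 195  18  28  54]
[380.47674419 222.13953488] [364 209  29  30  86]
[112.73333333 265.4       ] [108 253  10  26  30]
[  7.47826087 368.1173913 ] [  0 350  18  34 460]
```

View pics/t4.png

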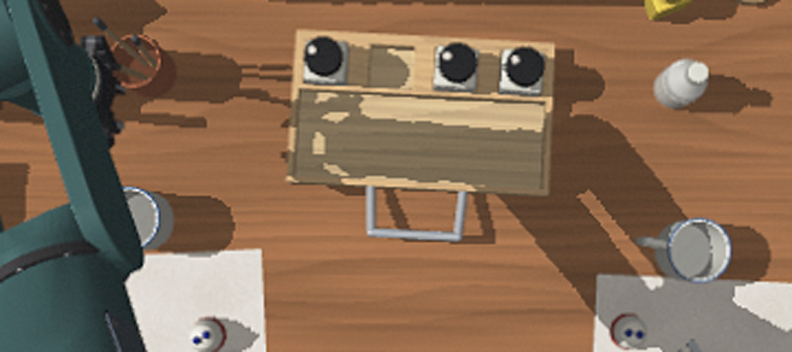

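The view shows the caddy unmoved, the right mug rim at crop pixel (698,249) unmoved, and the left mug's visible rim edge at (158,217), also where it was. I go for the left mug's handle.

Emit:
carry_out(
  increments=[
    [0,0,-0.013,-0.08,0,0,0.6],
    [0,0,-0.013,-0.16,0.08,0,0.6],
    [0,0,-0.013,-0.246,0.142,0,0.6],
    [0,0,-0.013,-0.246,0.142,0,0.6],
    [0,0,-0.013,-0.246,0.142,0,0.6],
    [0,0,-0.013,-0.246,0.142,-0.05,0.6],
    [0,0,-0.013,-0.246,0.142,-0.1,0.6],
    [0,0,-0.013,-0.246,0.142,-0.13,0.6],
    [0,0,-0.013,-0.246,0.142,-0.13,0.6],
  ],
)

```text
t: 46.53
tcp_pos: [0.4739, 0.4313, 0.1093]
tcp_rot: [[0.028, 1.0, -0.005], [1.0, -0.028, -0.004], [-0.004, -0.005, -1.0]]
force: [-0.8, -0.5, -0.5]
width: 0.0341
gripper_force: 0.0
```

```bash
python3 s.py; python3 - <<'E'
from m import *
d=shot('side');im=d['image']
print(proj(d,[[.4734,.3731,.082],[.4751,.4331,.066]]))
cv2.imwrite('pics/s5.png',cv2.resize(im[210:310,160:260,::-1],None,fx=5.5,fy=5.5,interpolation=cv2.INTER_CUBIC))
E
```

```text
t 46.5333 p [0.4739 0.4313 0.1093] phi 1.5426 tilt [-0.0043 -0.0052] q [ 0.6307  0.541   1.5357 -0.0003  1.0716  0.6591] w 0.03410203847701462 F [-0.8483 -0.497  -0.4808] T [0.0152 0.0211 0.012 ] j6 -0.00410327993449755 0.0
[[204.61755638 263.84361892]
 [191.60004546 283.0424432 ]]
```

View pics/s5.png

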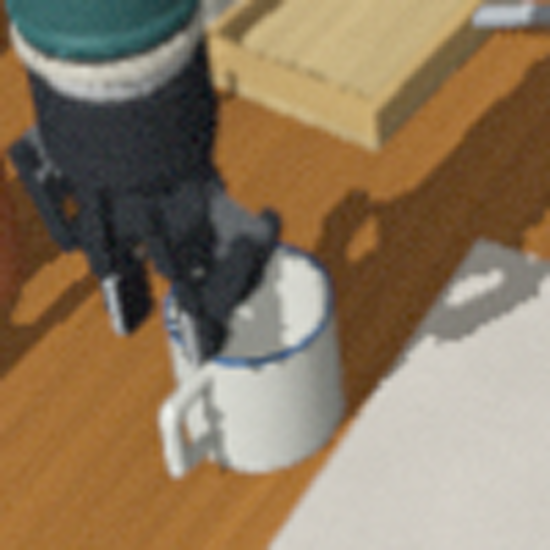

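The crop shows the handle's outer bend at crop (178,400), matching the projection, with the two fingertips straddling it from above. I descend and grip.

Emit:
carry_out(
  increments=[
    [0,0,0,0.001,0.002,-0.05,0.6],
    [0,0,0,0.001,0.002,-0.1,0.6],
    [0,0,0,0.001,0.002,-0.14,0.6],
    [0,0,0,0.001,0.002,-0.14,0.6],
    [0,0,0,0.001,0.002,-0.14,1],
    [0,0,0,0.001,0.002,-0.14,1],
    [0,0,0,0.001,0.002,-0.14,1],
    [0,0,0,0.001,0.002,-0.14,1],
    [0,0,0,0.001,0.002,-0.14,1],
    [0,0,0,0.001,0.002,-0.14,1],
  ],
)

```text
t: 47.42
tcp_pos: [0.4775, 0.4357, 0.0448]
tcp_rot: [[0.025, 1.0, 0.003], [1.0, -0.025, 0.002], [0.002, 0.003, -1.0]]
force: [-0.2, 0.8, 7.0]
width: 0.0082
gripper_force: 59.0
```

```bash
python3 s.py
```

```text
t 47.4167 p [0.4775 0.4357 0.0448] phi 1.5457 tilt [0.0024 0.0028] q [0.6327 0.6225 1.5761 0.0002 0.9393 0.6577] w 0.008248869247851414 F [-0.2144  0.8167  6.9754] T [ 0.026  -0.0612 -0.0467] j6 -0.007030314300209284 58.96742641925812
```

Emit:
carry_out(
  increments=[
    [0,0,0,0,0,0.03,1],
    [0,0,0,0,0,0.07,1],
    [0,0,0,0,0,0.11,1],
    [0,0,0,0,0,0.14,1],
    [0,0,0,0,0,0.15,1],
    [0,0,0,0,0,0.15,1],
  ],
)

```text
t: 47.92
tcp_pos: [0.4769, 0.4352, 0.1195]
tcp_rot: [[0.025, 1.0, 0.002], [1.0, -0.025, 0.002], [0.002, 0.002, -1.0]]
force: [0.3, 0.0, -2.5]
width: 0.0081
gripper_force: 58.7
```

```bash
python3 s.py; python3 - <<'E'
from m import *
d=shot('side');im=d['image']
cv2.imwrite('pics/s6.png',cv2.resize(im[190:290,160:260,::-1],None,fx=5,fy=5,interpolation=cv2.INTER_CUBIC))
E
```

```text
t 47.9167 p [0.4769 0.4352 0.1195] phi 1.5458 tilt [0.0018 0.0022] q [0.6327 0.531  1.5242 0.0001 1.0835 0.6577] w 0.00813107515732375 F [ 0.3244  0.0474 -2.5291] T [ 0.1132 -0.0299  0.0133] j6 0.0026946825528284535 58.65622267127037
```

View pics/s6.png

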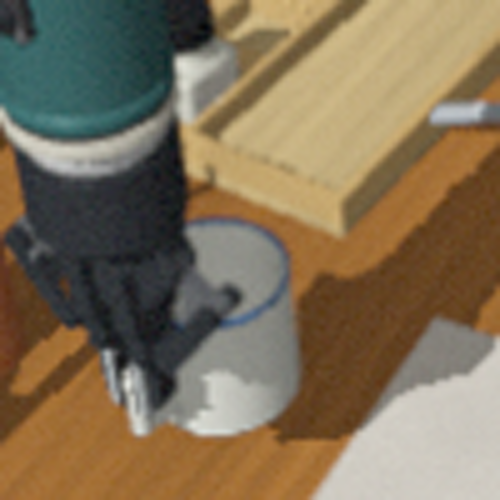

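The mug is held by its handle and upright; its rim is level at crop (235,270). I carry it to the bay.

Emit:
carry_out(
  increments=[
    [0,0,-0.006,0.03,-0.07,0,1],
    [0,0,-0.006,0.06,-0.15,0,1],
    [0,0,-0.006,0.09,-0.23,0,1],
    [0,0,-0.006,0.12,-0.31,0,1],
    [0,0,-0.006,0.15,-0.39,0,1],
    [0,0,-0.006,0.18,-0.47,0,1],
    [0,0,-0.006,0.21,-0.54,0,1],
    [0,0,-0.006,0.222,-0.586,0,1],
    [0,0,-0.006,0.222,-0.586,0,1],
    [0,0,-0.006,0.222,-0.586,0,1],
    [0,0,-0.006,0.222,-0.586,-0.04,1],
    [0,0,-0.006,0.222,-0.586,-0.08,1],
  ],
)

```text
t: 48.97
tcp_pos: [0.5873, 0.1428, 0.0777]
tcp_rot: [[0.044, 0.999, 0.001], [0.999, -0.044, 0.001], [0.001, 0.001, -1.0]]
force: [-0.0, -0.1, -2.2]
width: 0.0082
gripper_force: 58.7
```

Emit:
carry_out(
  increments=[
    [0,0,0,0,0,-0.015,1],
    [0,0,0,0,0,-0.03,1],
    [0,0,0,0,0,-0.042,1],
    [0,0,0,0,0,-0.05,1],
    [0,0,0,0,0,-0.052,1],
    [0,0,0,0,0,-0.054,1],
    [0,0,0,0,0,-0.054,1],
  ],
)

```text
t: 49.55
tcp_pos: [0.5874, 0.1427, 0.0527]
tcp_rot: [[0.044, 0.999, 0.001], [0.999, -0.044, 0.001], [0.001, 0.001, -1.0]]
force: [-4.0, 2.5, 9.9]
width: 0.0082
gripper_force: 60.3
```

```bash
python3 s.py
```

```text
t 49.55 p [0.5874 0.1427 0.0527] phi 1.5271 tilt [0.0011 0.0008] q [0.1234 0.568  1.6694 0.0012 0.9033 0.1664] w 0.008178178852690668 F [-4.0401  2.4959  9.926 ] T [ 0.1923  0.7263 -0.0831] j6 -0.07555666845291853 60.25491580367088
```

Emit:
carry_out(
  increments=[
    [0,0,0,0,0,0,0.6],
    [0,0,0,0,0,0,0.6],
    [0,0,0,0,0,0,0.6],
    [0,0,0,0,0,0,0.6],
    [0,0,0,0,0,0.05,0.6],
    [0,0,0,0,0,0.12,0.6],
    [0,0,0,0,0,0.2,0.6],
    [0,0,0,0,0,0.26,0.6],
    [0,0,-0.033,-0.1,-0.1,0.26,0.6],
    [0,0,-0.033,-0.15,-0.2,0.26,0.6],
    [0,0,-0.033,-0.2,-0.28,0.26,0.6],
    [0,0,-0.033,-0.2,-0.3,0.26,0.6],
  ],
)

```text
t: 50.55
tcp_pos: [0.4922, 0.0041, 0.1811]
tcp_rot: [[0.146, 0.989, -0.0], [0.989, -0.146, -0.0], [-0.0, -0.0, -1.0]]
force: [1.6, -0.4, -0.0]
width: 0.0339
gripper_force: 0.0
```

```bash
python3 s.py; python3 - <<'E'
from m import *
d=shot('top');im=d['image'].astype(int)
b=(im[:,:,2]>im[:,:,0]+15)&(im[:,:,2]>60)
for c,s,m in blobs(b,25,900): print(c,s)
e=shot('side')
A=cv2.resize(d['image'][110:250,180:410,::-1],None,fx=2.6,fy=2.6,interpolation=cv2.INTER_CUBIC)
B=cv2.resize(e['image'][110:260,170:330,::-1],None,fx=1.8,fy=1.8)
h=600;c=np.zeros((600,A.shape[1],3),np.uint8);c[:A.shape[0]]=A;k=600-A.shape[0];c[A.shape[0]:,:B.shape[1]]=B[:k]
cv2.imwrite('pics/t7.png',c)
E
```

```text
t 50.55 p [0.4922 0.0041 0.1811] phi 1.4247 tilt [-0.0001 -0.0001] q [-0.132   0.2609  1.8    -0.0001  1.0808  0.0141] w 0.033923007093008765 F [ 1.596  -0.4252 -0.0098] T [-0.0462  0.0182  0.0336] j6 1.3916902989149094 0.0
[223.73333333 157.63333333] [212 155  24   9  30]
[272.77272727 345.90909091] [270 340   8  14  44]
```

View pics/t7.png

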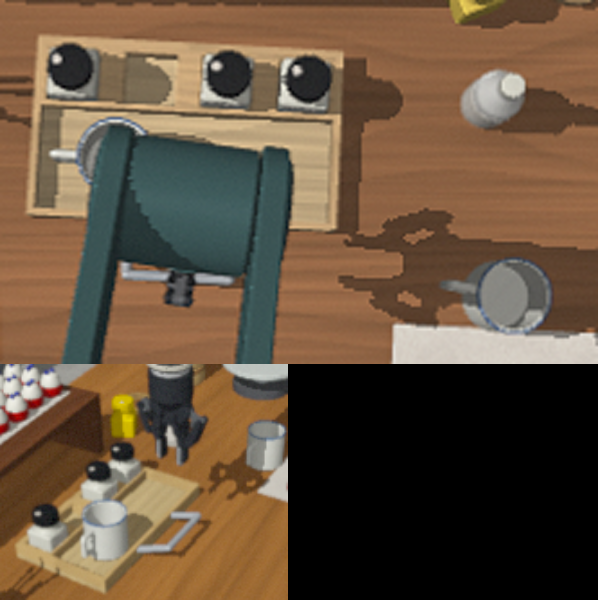

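Mug 1 stands upright in the bay, in the side inset at (104,530). Mug 2's rim is at crop (514,296), unmoved, so I go to its handle.

Emit:
carry_out(
  increments=[
    [0,0,0,-0.015,-0.08,0,0.6],
    [0,0,0,-0.03,-0.16,0,0.6],
    [0,0,0,-0.045,-0.24,0,0.6],
    [0,0,0,-0.06,-0.32,0,0.6],
    [0,0,0,-0.07,-0.4,0,0.6],
    [0,0,0,-0.08,-0.48,0,0.6],
    [0,0,0,-0.092,-0.56,0,0.6],
    [0,0,0,-0.092,-0.573,0,0.6],
    [0,0,0,-0.092,-0.573,-0.05,0.6],
    [0,0,0,-0.092,-0.573,-0.1,0.6],
    [0,0,0,-0.092,-0.573,-0.14,0.6],
    [0,0,0,-0.092,-0.573,-0.14,0.6],
  ],
)

```text
t: 51.65
tcp_pos: [0.4462, -0.2795, 0.1074]
tcp_rot: [[0.147, 0.989, -0.005], [0.989, -0.147, 0.005], [0.004, -0.006, -1.0]]
force: [-0.0, 0.2, -0.3]
width: 0.0339
gripper_force: 0.0
```

```bash
python3 s.py; python3 - <<'E'
from m import *
e=shot('side');im=e['image']
g=proj(e,[[.4373,-.3415,.082],[.4462,-.2822,.066]]);print(g)
x,y=g[1].astype(int)
A=cv2.resize(im[y-45:y+45,x-45:x+45,::-1],None,fx=4.4,fy=4.4,interpolation=cv2.INTER_CUBIC)
d=shot('top');B=cv2.resize(d['image'][190:260,330:400,::-1],(396,396),interpolation=cv2.INTER_CUBIC)
cv2.imwrite('pics/s8.png',np.hstack([A,B]))
E
```

```text
t 51.65 p [ 0.4462 -0.2795  0.1074] phi 1.4228 tilt [ 0.0038 -0.0058] q [-0.6911  0.4072  1.7986  0.0003  0.9427 -0.5434] w 0.033889331561887524 F [-0.0164  0.1682 -0.2991] T [-0.0237  0.039   0.0291] j6 -0.0018782978440867737 0.0
[[317.56865519 145.55011454]
 [309.35332857 155.6890659 ]]
```

View pics/s8.png

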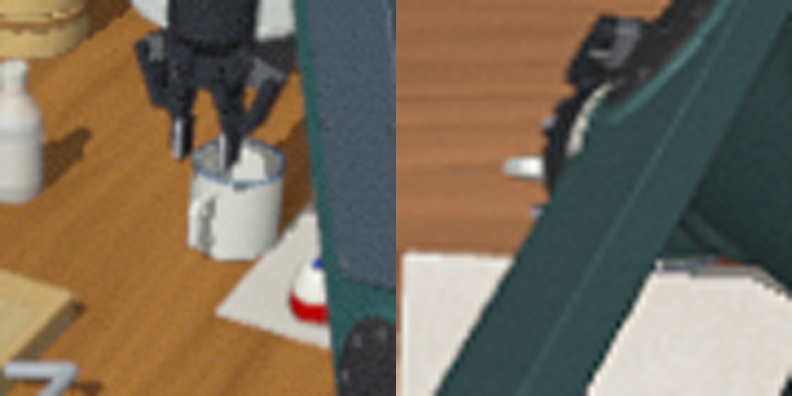

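The handle sits at side crop (198,205), between and below the fingertips, as projected. I descend, grip and lift.

Emit:
carry_out(
  increments=[
    [0,0,0,0,0,-0.05,0.6],
    [0,0,0,0,0,-0.1,0.6],
    [0,0,0,0,0,-0.13,0.6],
    [0,0,0,0,0,-0.13,0.6],
    [0,0,0,0,0,-0.13,1],
    [0,0,0,0,0,-0.13,1],
    [0,0,0,0,0,-0.13,1],
    [0,0,0,0,0,-0.13,1],
    [0,0,0,0,0,-0.13,1],
    [0,0,0,0,0,-0.13,1],
  ],
)

```text
t: 52.58
tcp_pos: [0.4493, -0.2824, 0.0476]
tcp_rot: [[0.147, 0.989, 0.003], [0.989, -0.147, -0.002], [-0.001, 0.003, -1.0]]
force: [1.5, 1.3, 7.1]
width: 0.0082
gripper_force: 59.2
```

```bash
python3 s.py
```

```text
t 52.5833 p [ 0.4493 -0.2824  0.0476] phi 1.4231 tilt [-0.0013  0.003 ] q [-0.6917  0.499   1.8436  0.0006  0.7957 -0.5443] w 0.008205540322576897 F [1.4911 1.286  7.0537] T [ 0.2371 -0.138  -0.0112] j6 0.04127631545998156 59.21876236796379
```

Emit:
carry_out(
  increments=[
    [0,0,0,0,0,0.03,1],
    [0,0,0,0,0,0.07,1],
    [0,0,0,0,0,0.11,1],
    [0,0,0,0,0,0.14,1],
    [0,0,0,0,0,0.15,1],
    [0,0,0,0,0,0.15,1],
  ],
)

```text
t: 53.08
tcp_pos: [0.4488, -0.2824, 0.1226]
tcp_rot: [[0.147, 0.989, 0.003], [0.989, -0.147, -0.002], [-0.002, 0.003, -1.0]]
force: [0.7, -0.2, -1.1]
width: 0.0084
gripper_force: 58.6
```

```bash
python3 s.py; python3 - <<'E'
from m import *
e=shot('side');im=e['image']
x,y=309,140
A=cv2.resize(im[y-45:y+45,x-45:x+45,::-1],None,fx=4.4,fy=4.4,interpolation=cv2.INTER_CUBIC)
d=shot('top');B=cv2.resize(d['image'][110:250,180:410,::-1],(650,396),interpolation=cv2.INTER_CUBIC)
cv2.imwrite('pics/s9.png',np.hstack([A[:,:150+0] if 0 else cv2.resize(A,(150,150)) if 0 else A[:, :], B])[:, :800])
E
```

```text
t 53.0833 p [ 0.4488 -0.2824  0.1226] phi 1.4232 tilt [-0.0018  0.0029] q [-0.692   0.3859  1.7848 -0.      0.9675 -0.5443] w 0.00840513665120098 F [ 0.7413 -0.2098 -1.0814] T [ 0.0532 -0.0282  0.0069] j6 0.0018147946684621274 58.62607553601265
```

View pics/s9.png

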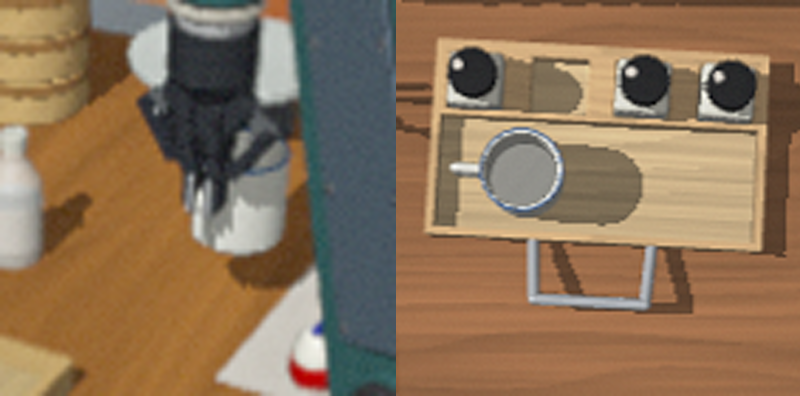

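Mug 2 is lifted upright, and mug 1 sits inside the bay at top crop (522,171). I place mug 2 in the right half.

Emit:
carry_out(
  increments=[
    [0,0,0.032,0.04,0.08,0,1],
    [0,0,0.032,0.08,0.16,0,1],
    [0,0,0.032,0.12,0.24,0,1],
    [0,0,0.032,0.16,0.32,0,1],
    [0,0,0.032,0.2,0.4,0,1],
    [0,0,0.032,0.24,0.48,0,1],
    [0,0,0.032,0.265,0.53,0,1],
    [0,0,0.032,0.27,0.546,0,1],
    [0,0,0.032,0.27,0.546,0,1],
    [0,0,0.032,0.27,0.546,0,1],
    [0,0,0.032,0.27,0.546,-0.04,1],
    [0,0,0.032,0.27,0.546,-0.08,1],
  ],
)

```text
t: 54.18
tcp_pos: [0.583, -0.0103, 0.0809]
tcp_rot: [[0.048, 0.999, 0.001], [0.999, -0.048, -0.001], [-0.001, 0.002, -1.0]]
force: [-0.0, -0.4, -2.8]
width: 0.008
gripper_force: 58.7
```

Emit:
carry_out(
  increments=[
    [0,0,0,0,0,-0.015,1],
    [0,0,0,0,0,-0.03,1],
    [0,0,0,0,0,-0.042,1],
    [0,0,0,0,0,-0.05,1],
    [0,0,0,0,0,-0.052,1],
    [0,0,0,0,0,-0.054,1],
    [0,0,0,0,0,-0.054,1],
  ],
)

```text
t: 54.77
tcp_pos: [0.583, -0.0089, 0.0554]
tcp_rot: [[0.047, 0.999, 0.0], [0.999, -0.047, -0.0], [-0.0, 0.0, -1.0]]
force: [-3.2, 0.4, 7.8]
width: 0.0082
gripper_force: 60.1
```

```bash
python3 s.py
```

```text
t 54.7667 p [ 0.583  -0.0089  0.0554] phi 1.5236 tilt [-0.0002  0.0004] q [-0.1337  0.5417  1.717  -0.0002  0.8824 -0.0863] w 0.00823159908051092 F [-3.1745  0.4019  7.7771] T [-0.1737  0.6462 -0.0759] j6 -0.0905677699483931 60.10890483856201
```

Emit:
carry_out(
  increments=[
    [0,0,0,0,0,0,0.6],
    [0,0,0,0,0,0,0.6],
    [0,0,0,0,0,0,0.6],
    [0,0,0,0,0,0,0.6],
    [0,0,0,0,0,0.05,0.6],
    [0,0,0,0,0,0.12,0.6],
    [0,0,0,0,0,0.2,0.6],
    [0,0,0,0,0,0.26,0.6],
    [0,0,0,-0.08,0.02,0.26,0.6],
    [0,0,0,-0.16,0.04,0.26,0.6],
    [0,0,0,-0.254,0.048,0.26,0.6],
    [0,0,0,-0.254,0.048,0.26,0.6],
  ],
)

```text
t: 55.77
tcp_pos: [0.4462, 0.0168, 0.1825]
tcp_rot: [[0.046, 0.999, -0.01], [0.999, -0.046, 0.001], [0.001, -0.01, -1.0]]
force: [-1.2, 0.3, -0.7]
width: 0.0342
gripper_force: 0.0
```

```bash
python3 s.py; python3 - <<'E'
from m import *
e=shot('side');im=e['image']
A=cv2.resize(im[100:260,160:320,::-1],(400,400),interpolation=cv2.INTER_CUBIC)
d=shot('top');B=cv2.resize(d['image'][110:240,180:310,::-1],(400,400),interpolation=cv2.INTER_CUBIC)
cv2.imwrite('pics/s10.png',np.hstack([A, B]))
E
```

```text
t 55.7667 p [0.4462 0.0168 0.1825] phi 1.5247 tilt [ 0.0007 -0.0102] q [-0.1173  0.2007  1.8818 -0.      1.0693 -0.0712] w 0.034166756712030115 F [-1.1936  0.2503 -0.7356] T [0.0437 0.0516 0.0015] j6 0.003956863802159205 0.0
```

View pics/s10.png

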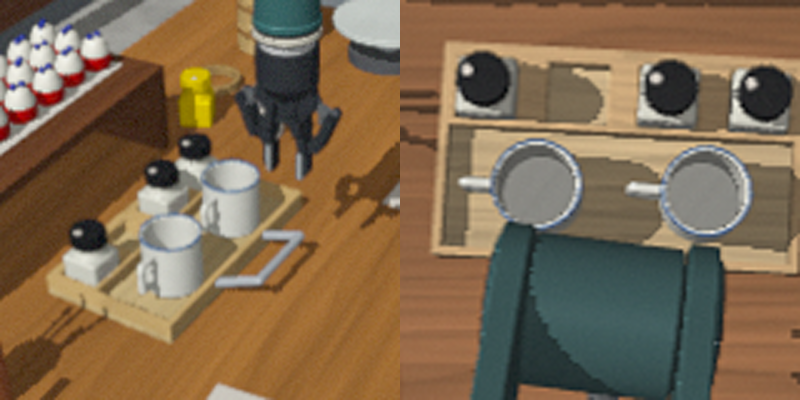

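Both mugs stand upright and fully inside the bay, at top crop (537,185) and (705,190), and the caddy has not moved. I descend to the handle.

Emit:
carry_out(
  increments=[
    [0,0,0,0,0,-0.05,0.6],
    [0,0,0,0,0,-0.1,0.6],
    [0,0,0,0,0,-0.15,0.6],
    [0,0,0,0,0,-0.18,0.6],
    [0,0,0,0,0,-0.18,0.6],
    [0,0,0,0,0,-0.18,0.6],
  ],
)

```text
t: 56.37
tcp_pos: [0.4569, 0.0151, 0.0935]
tcp_rot: [[0.047, 0.999, -0.001], [0.999, -0.047, 0.0], [0.0, -0.001, -1.0]]
force: [-0.3, -0.4, 0.3]
width: 0.0345
gripper_force: 0.0
```

```bash
python3 s.py; python3 - <<'E'
from m import *
e=shot('side');im=e['image']
o=robot.get_obs();p=o['tcp_pos'];g=proj(e,[p,[.456,.0145,.045],[p[0],p[1],.045]]);print(g)
x,y=g[1].astype(int)
cv2.imwrite('pics/s11.png',cv2.resize(im[y-40:y+30,x-35:x+35,::-1],None,fx=7,fy=7,interpolation=cv2.INTER_CUBIC))
E
```

```text
t 56.3667 p [0.4569 0.0151 0.0935] phi 1.5235 tilt [ 0.0001 -0.0009] q [-0.1183  0.3465  1.9638 -0.      0.8322 -0.071 ] w 0.034452856107555725 F [-0.2698 -0.4042  0.3114] T [-0.0256 -0.0474  0.0194] j6 -0.00019794111267401604 0.0
[[271.28460012 190.24741892]
 [271.74398218 202.37911648]
 [271.27634972 202.34638725]]
```

View pics/s11.png

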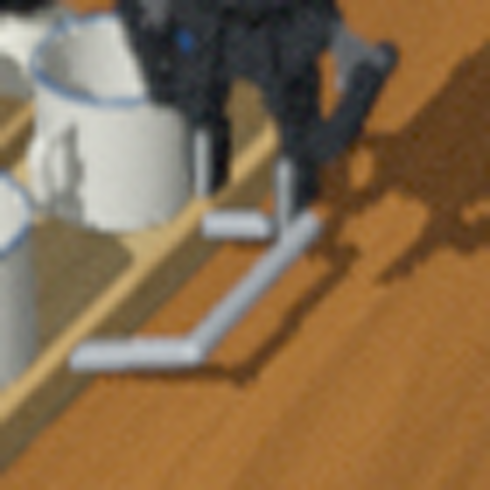

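The bar's midpoint is at crop (255,285), matching the projected (250,283), and the fingers straddle it. I go down and grip.

Emit:
carry_out(
  increments=[
    [0,0,0,0,0,-0.04,0.6],
    [0,0,0,0,0,-0.08,0.6],
    [0,0,0,0,0,-0.11,0.6],
    [0,0,0,0,0,-0.132,0.6],
    [0,0,0,0,0,-0.132,0.6],
    [0,0,0,0,0,-0.132,0.8],
    [0,0,0,0,0,-0.132,1],
    [0,0,0,0,0,-0.132,1],
    [0,0,0,0,0,-0.132,1],
    [0,0,0,0,0,-0.132,1],
    [0,0,0,0,0,-0.132,1],
    [0,0,0,0,0,-0.132,1],
  ],
)

```text
t: 57.42
tcp_pos: [0.4575, 0.0151, 0.0292]
tcp_rot: [[0.047, 0.999, 0.003], [0.999, -0.047, -0.0], [-0.0, 0.003, -1.0]]
force: [0.2, -0.2, 7.5]
width: 0.0097
gripper_force: 59.1
```

```bash
python3 s.py
```

```text
t 57.4167 p [0.4575 0.0151 0.0292] phi 1.5237 tilt [-0.0002  0.0034] q [-0.1181  0.464   2.0161  0.      0.6582 -0.071 ] w 0.009741111982948794 F [ 0.2436 -0.2452  7.467 ] T [ 0.0359 -0.0489 -0.0508] j6 -0.027203826466575265 59.07607913017273
```

Emit:
carry_out(
  increments=[
    [0,0,0.001,0.005,0.002,0.001,1],
    [0,0,0.002,0.015,0.005,0.002,1],
    [0,0,0.003,0.03,0.009,0.002,1],
    [0,0,0.0045,0.047,0.013,0.002,1],
    [0,0,0.006,0.064,0.018,0.002,1],
    [0,0,0.0075,0.081,0.023,0.002,1],
    [0,0,0.009,0.098,0.028,0.002,1],
    [0,0,0.0105,0.115,0.033,0.002,1],
    [0,0,0.012,0.132,0.038,0.002,1],
    [0,0,0.013,0.146,0.041,0.002,1],
    [0,0,0.014,0.156,0.043,0.002,1],
    [0,0,0.0143,0.16,0.044,0.002,1],
  ],
)

```text
t: 58.42
tcp_pos: [0.5322, 0.0372, 0.0292]
tcp_rot: [[0.003, 1.0, -0.007], [1.0, -0.003, -0.0], [-0.0, -0.007, -1.0]]
force: [-10.6, -4.7, 12.5]
width: 0.0099
gripper_force: 62.1
```

```bash
python3 s.py; python3 - <<'E'
from m import *
d=shot('top')
cv2.imwrite('pics/t12.png',cv2.resize(d['image'][60:210,140:340,::-1],None,fx=4,fy=4,interpolation=cv2.INTER_CUBIC))
E
```

```text
t 58.4167 p [0.5322 0.0372 0.0292] phi 1.5679 tilt [-0.     -0.0072] q [-0.0594  0.5354  1.8397 -0.0006  0.7737 -0.056 ] w 0.009853266675157292 F [-10.5925  -4.6565  12.4927] T [-0.6125  1.7121 -0.6444] j6 -0.6501356139779091 62.10787296295166
```

View pics/t12.png

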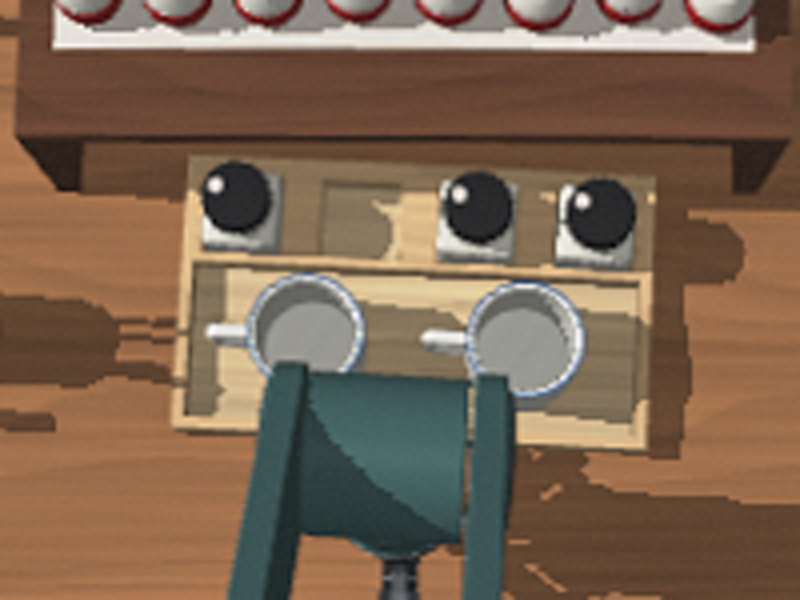

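The caddy moved 74 mm, but its far rim runs (190,157)–(655,178), so its yaw is still about −0.045: the bar pivoted in the pads. There is ample side clearance. I turn the tool further while sliding, with less downward load.

Emit:
carry_out(
  increments=[
    [0,0,0.002,0.005,0,0.002,1],
    [0,0,0.005,0.012,0,0.004,1],
    [0,0,0.009,0.02,0,0.004,1],
    [0,0,0.013,0.03,0,0.004,1],
    [0,0,0.017,0.04,0,0.004,1],
    [0,0,0.02,0.05,0,0.004,1],
    [0,0,0.02,0.06,0,0.004,1],
    [0,0,0.02,0.07,0,0.004,1],
    [0,0,0.02,0.08,0,0.004,1],
    [0,0,0.02,0.09,0,0.004,1],
    [0,0,0.02,0.095,0,0.004,1],
    [0,0,0.02,0.1,0,0.004,1],
  ],
)

```text
t: 59.47
tcp_pos: [0.5862, 0.0374, 0.0309]
tcp_rot: [[-0.061, 0.998, -0.0], [0.998, 0.061, 0.0], [0.0, -0.0, -1.0]]
force: [-4.5, -0.4, -4.0]
width: 0.0097
gripper_force: 58.5
```

```bash
cat > yaw.py <<'E'
from m import *
# near wall top edge of the caddy: last light-wood -> bench transition per column; handle free columns only
d=shot('top');im=d['image'];o=robot.get_obs();p=o['tcp_pos']
def edge(xs,a,b,z,f):
    g=cv2.GaussianBlur(im,(1,3),0)[:,:,:].astype(float)
    P=[]
    for u in xs:
        col=g[a:b,u]@np.array([.2,.4,.4]); s=np.diff(col)*f; k=int(np.argmax(s))
        if 0<k<len(s)-1 and s[k]>8:
            den=s[k-1]-2*s[k]+s[k+1]; P.append([u,a+k+.5+(.5*(s[k-1]-s[k+1])/den if den else 0)])
    return np.array(P)
import sys
rx=p[0]+.16-.1
v=int(proj(d,[[rx,p[1],.03]])[0,1])
for nm,y0,y1 in(('L',.06,.15),('R',-.15,-.07)):
    u=proj(d,[[rx,p[1]+y1,.03],[rx,p[1]+y0,.03]])[:,0].astype(int)
    E=edge(range(u[0],u[1]),v-7,v+9,.03,-1)
    if len(E)>3:
        W=onz(d,E,.03); k=np.abs(W[:,0]-np.median(W[:,0]))<.006; W=W[k]; print(nm,len(W),W.mean(0).round(4),'slope dx/dy',np.polyfit(W[:,1],W[:,0],1)[0].round(3))
        if nm=='L':WL=W.mean(0)
        else: print('yaw',-(WL-W.mean(0))[0]/(WL-W.mean(0))[1])
E
python3 s.py; python3 yaw.py
```

```text
t 59.4667 p [0.5862 0.0374 0.0309] phi 1.6319 tilt [ 0.     -0.0003] q [-0.0538  0.5822  1.7209 -0.      0.8388 -0.1149] w 0.00968129836879303 F [-4.5347 -0.4073 -4.0457] T [-0.1437  0.7714 -0.159 ] j6 -0.16106621827930212 58.51634860038757
L 16 [0.6394 0.1666 0.03  ] slope dx/dy -0.069
R 24 [ 0.6515 -0.0744  0.03  ] slope dx/dy -0.042
yaw 0.05005158403739296
```

The caddy now follows the tool, with yaw about +0.05 and tool yaw +0.061. I square it while sliding on.

Emit:
carry_out(
  increments=[
    [0,0,-0.002,0.005,0,-0.001,1],
    [0,0,-0.005,0.012,0,-0.001,1],
    [0,0,-0.009,0.02,0,-0.001,1],
    [0,0,-0.013,0.03,0,-0.001,1],
    [0,0,-0.017,0.04,0,-0.001,1],
    [0,0,-0.02,0.05,0,-0.001,1],
    [0,0,-0.02,0.06,0,-0.001,1],
    [0,0,-0.02,0.068,0,-0.001,1],
    [0,0,-0.02,0.074,0,-0.001,1],
    [0,0,-0.02,0.078,0,-0.001,1],
    [0,0,-0.02,0.08,0,-0.001,1],
    [0,0,-0.02,0.08,0,-0.001,1],
  ],
)

```text
t: 60.52
tcp_pos: [0.6263, 0.0372, 0.0305]
tcp_rot: [[0.002, 1.0, 0.0], [1.0, -0.002, -0.0], [-0.0, 0.0, -1.0]]
force: [-3.9, 0.5, -4.1]
width: 0.0099
gripper_force: 58.8
```

```bash
python3 s.py; python3 yaw.py
```

```text
t 60.5167 p [0.6263 0.0372 0.0305] phi 1.5687 tilt [-0.      0.0005] q [-0.0507  0.6229  1.6269  0.      0.8913 -0.0485] w 0.009857983688386114 F [-3.9124  0.507  -4.0832] T [0.1551 0.5047 0.2368] j6 0.26072616688907146 58.7504643201828
L 16 [0.684  0.1673 0.03  ] slope dx/dy -0.031
R 24 [ 0.6873 -0.0745  0.03  ] slope dx/dy -0.001
yaw 0.013418966505374233
```

Emit:
carry_out(
  increments=[
    [0,0,-0.001,0.005,0,0,1],
    [0,0,-0.002,0.014,0,0,1],
    [0,0,-0.003,0.024,0,0,1],
    [0,0,-0.004,0.034,0,0,1],
    [0,0,-0.004,0.044,0,0,1],
    [0,0,-0.004,0.054,0,0,1],
    [0,0,-0.004,0.064,0,0,1],
    [0,0,-0.004,0.074,0,0,1],
    [0,0,-0.004,0.084,0,0,1],
    [0,0,-0.004,0.094,0,0,1],
    [0,0,-0.004,0.102,0,0,1],
    [0,0,-0.004,0.11,0,0,1],
  ],
)

```text
t: 61.57
tcp_pos: [0.6814, 0.0373, 0.0304]
tcp_rot: [[0.015, 1.0, -0.0], [1.0, -0.015, 0.0], [0.0, -0.0, -1.0]]
force: [-4.3, 0.5, -4.1]
width: 0.0099
gripper_force: 58.6
```

```bash
python3 s.py; python3 yaw.py; python3 yaw.py
```

```text
t 61.5667 p [0.6814 0.0373 0.0304] phi 1.5561 tilt [ 0.     -0.0001] q [-0.0465  0.6816  1.4909  0.      0.9691 -0.0317] w 0.009901711563678634 F [-4.3078  0.5223 -4.1352] T [ 0.0145  0.7172 -0.0037] j6 0.0363674433901906 58.599109053611755
L 15 [0.7424 0.1654 0.03  ] slope dx/dy -0.021
R 25 [ 0.7392 -0.0732  0.03  ] slope dx/dy 0.012
yaw -0.013468627714742575
L 14 [0.7434 0.1685 0.03  ] slope dx/dy 0.006
R 25 [ 0.7405 -0.0732  0.03  ] slope dx/dy 0.006
yaw -0.011918784231129473
```

Emit:
carry_out(
  increments=[
    [0,0,0.001,0.004,0,0,1],
    [0,0,0.002,0.008,0,0,1],
    [0,0,0.003,0.012,0,0,1],
    [0,0,0.0045,0.015,0,0,1],
    [0,0,0.0045,0.018,0,0,1],
    [0,0,0.0045,0.021,0,0,1],
    [0,0,0.0045,0.024,0,0,1],
    [0,0,0.0045,0.026,0,0,1],
    [0,0,0.0045,0.026,0,0,1],
  ],
)

```text
t: 62.42
tcp_pos: [0.6943, 0.0372, 0.0305]
tcp_rot: [[0.001, 1.0, 0.0], [1.0, -0.001, -0.0], [-0.0, 0.0, -1.0]]
force: [-4.5, -0.2, -3.4]
width: 0.0099
gripper_force: 58.8
```

```bash
python3 s.py; python3 yaw.py; python3 yaw.py
```

```text
t 62.4167 p [0.6943 0.0372 0.0305] phi 1.5702 tilt [-0.      0.0004] q [-0.0457  0.6956  1.4584 -0.      0.9872 -0.045 ] w 0.009916112664959996 F [-4.4671 -0.2267 -3.3763] T [-0.0549  0.588  -0.0896] j6 -0.1230463245883584 58.764211535453796
L 14 [0.7548 0.1687 0.03  ] slope dx/dy 0.014
R 25 [ 0.7525 -0.0733  0.03  ] slope dx/dy 0.008
yaw -0.009478137339997222
L 14 [0.7548 0.1687 0.03  ] slope dx/dy 0.014
R 25 [ 0.7525 -0.0733  0.03  ] slope dx/dy 0.007
yaw -0.009518172663079276
```

Emit:
carry_out(
  increments=[
    [0,0,0,0.002,0,0,1],
    [0,0,0,0.004,0,0,1],
    [0,0,0,0.006,0,0,1],
    [0,0,0,0.008,0,0,1],
    [0,0,0,0.01,0,0,1],
    [0,0,0,0.011,0,0,1],
  ],
)

```text
t: 63.02
tcp_pos: [0.6991, 0.0372, 0.0304]
tcp_rot: [[0.001, 1.0, -0.001], [1.0, -0.001, -0.0], [-0.0, -0.001, -1.0]]
force: [-5.7, -0.6, -3.3]
width: 0.0097
gripper_force: 58.9
```

```bash
python3 s.py
```

```text
t 63.0167 p [0.6991 0.0372 0.0304] phi 1.5703 tilt [-0.0001 -0.0009] q [-0.0453  0.7016  1.4449 -0.0002  0.996  -0.0447] w 0.009683959034869646 F [-5.7362 -0.5712 -3.3383] T [-0.1475  0.9783 -0.0526] j6 -0.10837320238351822 58.85443389415741
```

Emit:
carry_out(
  increments=[
    [0,0,0,0.001,0,0,1],
    [0,0,0,0.002,0,0,1],
    [0,0,0,0.003,0,0,1],
    [0,0,0,0.004,0,0,1],
    [0,0,0,0.005,0,0,1],
    [0,0,0,0.006,0,0,1],
    [0,0,0,0.006,0,0,1],
  ],
)

```text
t: 63.6
tcp_pos: [0.6994, 0.0366, 0.0295]
tcp_rot: [[0.0, 1.0, -0.006], [1.0, -0.0, -0.001], [-0.001, -0.006, -1.0]]
force: [-10.5, -3.4, -2.7]
width: 0.0098
gripper_force: 59.0
```

```bash
python3 s.py; python3 yaw.py
```

```text
t 63.6 p [0.6994 0.0366 0.0295] phi 1.5706 tilt [-0.0011 -0.006 ] q [-0.0456  0.7052  1.4396 -0.0016  1.0028 -0.0446] w 0.00978633738951562 F [-10.4877  -3.3674  -2.697 ] T [-0.4904  1.5349 -0.0478] j6 -0.03169626812450588 58.965001702308655
L 14 [0.7595 0.1688 0.03  ] slope dx/dy -0.002
R 25 [ 0.7579 -0.0733  0.03  ] slope dx/dy 0.005
yaw -0.006616773923270503
```

Contact with the stop at TCP x≈0.699. I press gently once more to seat both corners.

Emit:
carry_out(
  increments=[
    [0,0,0,0.001,0,0,1],
    [0,0,0,0.002,0,0,1],
    [0,0,0,0.003,0,0,1],
    [0,0,0.0005,0.004,0,0,1],
    [0,0,0.001,0.005,0,0,1],
    [0,0,0.001,0.005,0,0,1],
    [0,0,0.001,0.005,0,0,1],
  ],
)

```text
t: 64.23
tcp_pos: [0.6999, 0.0361, 0.0294]
tcp_rot: [[-0.003, 1.0, -0.01], [1.0, 0.003, -0.002], [-0.002, -0.01, -1.0]]
force: [-15.1, -5.2, 0.7]
width: 0.0097
gripper_force: 59.3
```

```bash
python3 s.py; python3 yaw.py; python3 - <<'E'
from m import *
d=shot('top');im=d['image'].astype(float)@np.array([.2,.4,.4])
# board front top edge: first dark drop per column
P=[]
for u in list(range(160,330,3)):
    s=-np.diff(im[85:112,u]);k=int(np.argmax(s));P.append([u,85+k+.5])
W=onz(d,P,.146);k=np.abs(W[:,0]-np.median(W[:,0]))<.005;p=np.polyfit(W[k,1],W[k,0],1);print('riser',k.sum(),p, np.median(W[:,0]))
E
```

```text
t 64.2333 p [0.6999 0.0361 0.0294] phi 1.5739 tilt [-0.0017 -0.01  ] q [-0.0458  0.7075  1.4349 -0.0025  1.0092 -0.0476] w 0.009664207131585776 F [-15.0869  -5.2339   0.6589] T [-0.7574  2.3185 -0.0614] j6 -0.06803835276514292 59.33575630187988
L 14 [0.7595 0.1688 0.03  ] slope dx/dy -0.002
R 26 [ 0.7584 -0.0747  0.03  ] slope dx/dy 0.006
yaw -0.004345949180406489
riser 36 [-0.00165159  0.77957203] 0.779250886182209
```

Emit:
carry_out(
  increments=[
    [0,0,0.0005,0.002,0,0,1],
    [0,0,0.001,0.004,0,0,1],
    [0,0,0.0015,0.006,0,0,1],
    [0,0,0.002,0.007,0,0,1],
    [0,0,0.002,0.008,0,0,1],
    [0,0,0.002,0.008,0,0,1],
    [0,0,0.002,0.008,0,0,1],
  ],
)

```text
t: 64.92
tcp_pos: [0.7001, 0.0357, 0.0293]
tcp_rot: [[-0.009, 1.0, -0.017], [1.0, 0.009, -0.002], [-0.002, -0.017, -1.0]]
force: [-23.5, -6.8, 9.0]
width: 0.0097
gripper_force: 60.4
```

```bash
python3 s.py; python3 yaw.py
```

```text
t 64.9167 p [0.7001 0.0357 0.0293] phi 1.5802 tilt [-0.002  -0.0171] q [-0.0459  0.7109  1.4274 -0.0035  1.0202 -0.0535] w 0.00965272477006586 F [-23.4732  -6.7813   9.0366] T [-1.0555  3.6775 -0.1359] j6 -0.14092197641730309 60.36397933959961
L 15 [0.7597 0.1673 0.03  ] slope dx/dy -0.025
R 27 [ 0.7591 -0.0733  0.03  ] slope dx/dy -0.01
yaw -0.0024741814939198098
```

Seated square; the near wall stands about 20 mm out from the board, as it should. I relax the push, open, and rise straight up.

Emit:
carry_out(
  increments=[
    [0,0,0,-0.006,0,0,1],
    [0,0,0,-0.012,0,0,1],
    [0,0,0,-0.014,0,0,1],
    [0,0,0,-0.014,0,0,1],
    [0,0,0,-0.014,0,0,1],
  ],
)

```text
t: 65.38
tcp_pos: [0.7003, 0.0357, 0.0299]
tcp_rot: [[-0.009, 1.0, -0.003], [1.0, 0.009, -0.002], [-0.002, -0.003, -1.0]]
force: [-8.6, -5.2, -2.8]
width: 0.0092
gripper_force: 59.2
```

```bash
python3 s.py; python3 yaw.py
```

```text
t 65.3833 p [0.7003 0.0357 0.0299] phi 1.5798 tilt [-0.002  -0.0033] q [-0.0463  0.7044  1.4399 -0.0026  1.0005 -0.0539] w 0.009242958504754581 F [-8.5906 -5.2303 -2.8082] T [-0.8735  1.1583 -0.1328] j6 -0.1379302516579628 59.1504567861557
L 15 [0.7597 0.1658 0.03  ] slope dx/dy -0.029
R 26 [ 0.7592 -0.0747  0.03  ] slope dx/dy -0.002
yaw -0.0019287223220235319
```

Emit:
carry_out(
  increments=[
    [0,0,0,-0.002,-0.002,0,1],
    [0,0,0,-0.002,-0.002,0,1],
    [0,0,0,-0.002,-0.002,0,0.6],
    [0,0,0,-0.002,-0.002,0,0.6],
    [0,0,0,-0.002,-0.002,0,0.6],
    [0,0,0,-0.002,-0.002,0,0.6],
    [0,0,0,-0.002,-0.002,0.03,0.6],
    [0,0,0,-0.002,-0.002,0.07,0.6],
    [0,0,0,-0.002,-0.002,0.12,0.6],
    [0,0,0,-0.002,-0.002,0.17,0.6],
    [0,0,0,-0.03,-0.002,0.22,0.6],
    [0,0,0,-0.1,-0.002,0.26,0.6],
  ],
)

```text
t: 66.43
tcp_pos: [0.6577, 0.036, 0.1636]
tcp_rot: [[-0.009, 1.0, 0.01], [1.0, 0.009, -0.0], [-0.0, 0.01, -1.0]]
force: [0.6, -0.6, 1.0]
width: 0.0343
gripper_force: 0.0
```

Emit:
carry_out(
  increments=[
    [0,0,0,-0.05,0,0.05,0.6],
    [0,0,0,-0.12,0,0.1,0.6],
    [0,0,0,-0.2,0,0.15,0.6],
    [0,0,0,-0.28,0,0.2,0.6],
    [0,0,0,-0.36,0,0.2,0.6],
    [0,0,0,-0.4,0,0.2,0.6],
    [0,0,0,-0.4,0,0.2,0.6],
    [0,0,0,-0.4,0,0.2,0.6],
  ],
)

```text
t: 67.1
tcp_pos: [0.4514, 0.0365, 0.2616]
tcp_rot: [[-0.009, 1.0, 0.003], [1.0, 0.009, -0.0], [-0.0, 0.003, -1.0]]
force: [1.3, -0.3, 0.2]
width: 0.0342
gripper_force: 0.0
```

```bash
python3 s.py; sed -i "s/^rx=.*/rx=.7595;p=np.array([.7,.036,.03])/" yaw.py; python3 yaw.py; python3 - <<'E'
from m import *
d=shot('top');e=shot('side');im=e['image']
# blue mug rims and black lids in the side view against prediction
C=np.array([.8603,.036]);
for nm,(x,y,z) in dict(mug1=(-.035,.072,.09),mug2=(-.035,-.078,.09),lid1=(.057,.1275,.084),lid3=(.057,-.0425,.084),lid4=(.057,-.1275,.084),handleL=(-.16,.055,.045),handleR=(-.16,-.055,.045)).items():
    print(nm,proj(e,[[C[0]+x,C[1]+y,z]])[0].round(1),proj(d,[[C[0]+x,C[1]+y,z]])[0].round(1))
b=(im[:,:,2].astype(int)>im[:,:,0].astype(int)+12)
r=np.zeros(b.shape,bool);r[100:240,120:300]=1
for c,s,m in blobs(b&r,12,3000): print('blue',c.round(1),s)
E
```

```text
t 67.1 p [0.4514 0.0365 0.2616] phi 1.5798 tilt [-0.0001  0.0029] q [-0.0722  0.1116  1.7703  0.0001  1.2568 -0.0813] w 0.03415360993744266 F [ 1.2946 -0.2763  0.1799] T [ 0.0327 -0.0659 -0.0752] j6 -0.012406038295011967 0.0
L 30 [0.7594 0.1455 0.03  ] slope dx/dy 0.005
R 28 [ 0.7592 -0.0718  0.03  ] slope dx/dy -0.004
yaw -0.0009092251353959242
mug1 [163.6 177.1] [215.2  83.2]
mug2 [189.3 156.6] [269.   83.4]
lid1 [133.1 179.9] [196.3  52.7]
lid3 [164.1 156.8] [256.3  52.7]
lid4 [178.  146.6] [286.3  53. ]
handleL [197.4 194.7] [221.7 130.5]
handleR [215.1 178.4] [260.3 130.6]
blue [176.4 108.6] [175 107   4   5  14]
blue [167.5 114.8] [165 113   6   5  21]
blue [196.8 113.4] [194 112   6   4  16]
blue [157. 121.] [155 119   6   5  18]
blue [177.8 126.5] [175 125   6   4  13]
blue [145.5 127.7] [142 126   8   5  22]
blue [134.1 134.8] [131 132   7   6  22]
blue [166.7 133.5] [164 132   6   4  15]
blue [143.5 138.2] [141 136   6   5  14]
blue [154.8 141.1] [152 139   7   5  16]
blue [122.7 142.4] [120 140   7   6  23]
blue [132.3 146.1] [130 144   5   5  15]
blue [143.9 149.1] [141 147   6   5  15]
blue [131.2 157.9] [129 156   6   5  16]
blue [193.2 161.6] [185 157  16   7  20]
blue [163.7 184.2] [158 183  13   3  19]
```

The caddy is square (yaw about −0.001 against about 0 for the riser), its near wall is 20 mm out from the board, and both mug rims are where upright mugs would show. I hand it in.

```bash
python3 -c "
from station import robot
print(robot.job_done())"
```

```text
the job is handed in; nothing more can be done
None
```

I handed the job in at about 67 s of the 210 s. The three lids (jars 1, 3 and 4; pocket 2 was empty) felt snug at about 0.25–0.34 N·m. Both mugs stand upright in the bay, and the caddy sits square against the stop strip and let go. I viewed 15 pictures, one over the limit of 14, and the hand-in call gave no verdict.

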